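# Set out an order on the checking board

## Robot

A 7-joint arm with a two-finger parallel gripper is mounted at the origin on the work surface; the furniture and walls round the work are solid. World frame = base frame: x ahead of the robot, y to its left, z up, the work surface at z = 0. Lengths are in m, angles in rad, forces in N, time in s.
With the tool pointing down it reaches from about 0.4 to 0.85 m from the base axis. Payload 10.4 kg.
Tool frame: the origin (TCP) lies on the centre line of the jaws, within the pads' length; the fingertips stand 8 mm ahead of it and the grasp point (between the pads) lies 11 mm behind it (nose_length is the distance from the TCP to the fingertips, in m); x points along the fingers, z is the direction in which the jaws open and shut, and the axes are right-handed (so a half turn about x gives the same grasp; the last joint's range is limited). The gripper opens to 85 mm and grips with 20 to 120 N. Pads are 22 mm wide; open, the fingers measure 114 mm over their backs; the gripper's body (76 mm by 85 mm) begins 54 mm behind the grasp point. The pads swing forward as they close: fully open they stand 13 mm farther back than shut.
Start: joints at [1.125, 0.332, -0.065, 1.46, 0.022, 1.35, -0.088], TCP at [0.256, -0.57, 0.239] pointing down, gripper open.
Joint ranges: [-2.6, 2.6], [-0.5, 2.12], [-1.47, 1.34], [0.16, 2.42], [-1.27, 4.41], [0.06, 2.06], [-2.6, 2.6]. Speed limits (rad/s): [2.22, 2.22, 2.79, 2.79, 3.14, 3.14, 3.14].

## Interface

Orientations are given as a rotation vector (axis times angle).
In Python, from workcell import * gives the robot as it stands. The module is installed in compiled form; this text tells all that it offers.
- The arm moves only by the tool jog_arm, never from a script. Its argument "motion" is text: rows parted by semicolons, each of 7 numbers parted by spaces: the turn, a rotation vector about the world's x, y, z in rad, then the shift along the world's x, y, z in mm, then the closure, from -1 (fully open) to 1 (shut). In form: wx wy wz x y z hand; .... A call has 1 to 5 rows; each row shifts and turns the commanded pose from where the row before left it; what a row does not reach is not made up. A row lasts 1/10 s, in which the tool goes at most 50 mm and 8.59 degrees, less where a joint would pass 70% of its speed; a pose out of reach is approached as far as the arm can. A call with a gripper value outside its range is refused whole. The fingers move at their own pace and stop on an object; the grip force is fixed at half the most. Time passes only in rows, so rows that do not move let the fingers close. It gives the time, the measured TCP pose, the force and the opening at its end, in the units of the state.
- get_obs(): the state, without advancing time (a new reading comes with each control period).
- read_camera(name): name is "scene" or "side" or "wrist"; returns the picture (384x512x3 uint8, red, green, blue); there is no depth.
- camera_params(name): a dict with "fovy" (degrees; the focal length in pixels is half the picture's height over the tangent of half this angle, whatever the lens; pixels are square), "cx", "cy" (the principal point, pixels), "world_from_camera" (4x4, takes a point from camera to world coordinates); the wrist camera has in their place "T_tool_cam" (4x4, takes a point from camera to tool coordinates, whose origin is the TCP and whose axes are the tool frame's). Camera axes: x right, y down, z forward; pixel columns grow to the right and rows downward; lengths in m; the calibration is good to about 2 mm. A picture is of the moment at which its call begins: read the wrist's pose just before it. camera_params takes no time and is no camera call.
- sign_off(): hands the job in, once; it reports no verdict.
The state is a dict: "time": time; "joint_positions": joint angles; "qd": joint speeds; "effort": joint torques, N m; "ee_pos": TCP position; "orientation": TCP orientation; "contact_force": force on the tool from outside, world axes, zero at the start; "torque": the same for the moment, N m; "finger_gap": finger opening in m.
Only numpy, scipy, OpenCV 4.12 (cv2) and the standard library are available. Lean on these libraries where they do the work, as an engineer would, in place of code of your own. Each camera call takes 0.05 s, during which the arm holds its last target.

## Task

Set the order out on the checking board for the packer, everything upright, square to the board, with long sides running front to back and centred on its grey pad: the long low carton on the end pad in front of the white label roll, the tall carton on the other end pad in front of the tan tape roll, and the stapler on the narrow pad between them. Then centre the small carton on top of the long low one, lying the same way. Leave the marker pen where it lies.

Things in the scene. Friction and masses are not known exactly. Their poses are not given: they have to be found in the camera images.
- board: Fixed plywood board lying on the bench, 160 mm front to back (its x), 290 mm across (its y), 10 mm thick; origin at the centre of its underside, its top at z = 10 mm. Its x axis points away from the robot, y to the left, within 10 degrees of the world's. Three grey pads are inset flush in the top, each 140 mm along x: two end pads 74 mm wide centred at y = +100 mm and y = -100 mm, and a narrow one 42 mm wide centred at y = 0 (all at x = 0).
- label_roll: Fixed roll of white labels, 97 mm across and 60 mm high, standing on the bench right behind one end pad of the board (left or right end, it varies; board x = 132 mm, y = +100 or -100 mm). Origin at the centre of its underside.
- tape_roll: Fixed roll of tan packing tape, 100 mm across and 48 mm high, standing on the bench right behind the other end pad of the board. Origin at the centre of its underside.
- long_carton: Loose closed cardboard carton, the longest and widest of the three, low: 130 mm along its x, 66 mm along y, 45 mm high. Origin at the centre of its underside. To be gripped across its y.
- tall_carton: Loose closed cardboard carton, the tallest: 120 mm along its x, 62 mm along y, 58 mm high. Origin at the centre of its underside. To be gripped across its y.
- small_carton: Loose closed cardboard carton, the smallest: 100 mm along its x, 55 mm along y, 40 mm high. Origin at the centre of its underside. To be gripped across its y.
- stapler: Loose closed desk stapler with a black base and a dark red arm (the arm does not move), 150 mm along its x, 44 mm high; the base is 36 mm wide (along y) and 8 mm high, the arm 22 mm wide from 25 to 44 mm above the underside. Origin on the underside at mid-length. To be gripped across its y near the middle.
- marker: Bystander: loose black marker pen, 134 mm long and 18 mm thick, lying on the bench to the left of the board. Origin at its middle, on the bench. (All the work lies between two upright shelf walls 0.93 m high, at world y = +0.40 and y = -0.365 m, from x = 0.39 to 0.70 m.)
There are look-alikes about, which are no part of the job. Leave any green look-alike of the small_carton alone.

How it is judged:
By the outcome, as a careful person would: the job done as asked, in the order asked, and still so for the second after the job is handed in, with the robot touching nothing.
It also fails if it takes over 112 s, if anything falls off the work surface, if the arm or the gripper's body presses on something with over 40 N, if the wrist force passes 120 N, or if a joint passes its speed limit or range.

## Working session

There is one attempt and no reset: what is moved stays moved. The work goes in short steps, Python scripts to look and compute and a tool call to move; the robot and the scene stay as the last step left them, time stands still between calls to the robot, and variables do not carry over. Pictures are saved under pics/ and viewed, and the job is handed in when it is done.

Besides the shell and the picture viewer there is one more tool, called after "Call:" by a JSON object that holds its "op" and its "data". jog_arm: Moves the arm, as the interface text tells. Its arguments: {"type":"object","properties":{"motion":{"type":"string"}},"required":["motion"]}

```bash
mkdir -p pics; ls; python3 - <<'E'
from workcell import *
import cv2,numpy as np
o=get_obs()
for k,v in o.items(): print(k,np.round(v,4))
for n in ["scene","side","wrist"]:
    im=read_camera(n); cv2.imwrite(f"pics/{n}0.png",im[:,:,::-1]); p=camera_params(n)
    for k,v in p.items(): print(n,k,np.round(v,4).tolist())
E
```

```text
pics
time 0.0
joint_positions [ 1.1254  0.3329 -0.0647  1.4609  0.0216  1.3499 -0.0885]
qd [-0.0003  0.      0.0001  0.0015 -0.0024  0.0008 -0.001 ]
effort [-5.00000e-04 -6.25443e+01  4.84000e-02 -3.91606e+01  1.60000e-02
  9.80000e-03 -1.00000e-04]
ee_pos [ 0.2563 -0.5696  0.2385]
orientation [ 0.8931  1.3813 -0.8919]
contact_force [ 1.0673 -0.284  -0.3812]
torque [-0.0047 -0.0073 -0.0829]
finger_gap 0.0852
scene fovy 44.392
scene cx 249.7003
scene cy 194.3893
scene world_from_camera [[-0.5996, -0.5722, 0.5595, -0.27], [-0.8001, 0.4429, -0.4046, 0.5255], [-0.0163, -0.6903, -0.7234, 0.9608], [0.0, 0.0, 0.0, 1.0]]
side fovy 45.9267
side cx 257.5843
side cy 182.5056
side world_from_camera [[-0.5986, 0.5116, -0.6165, 1.2027], [0.801, 0.3941, -0.4507, 0.5342], [0.0124, -0.7636, -0.6456, 0.7803], [0.0, 0.0, 0.0, 1.0]]
wrist fovy 63.7656
wrist cx 261.4831
wrist cy 188.6837
wrist T_tool_cam [[-0.0006, -0.3137, 0.9495, -0.1347], [-0.0007, -0.9495, -0.3137, 0.08], [1.0, -0.0009, 0.0004, 0.0004], [0.0, 0.0, 0.0, 1.0]]
```

View pics/scene0.png

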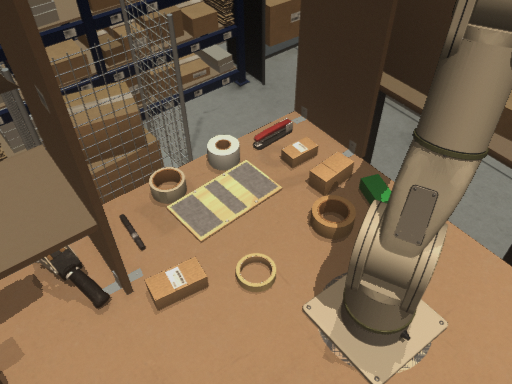

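View pics/side0.png

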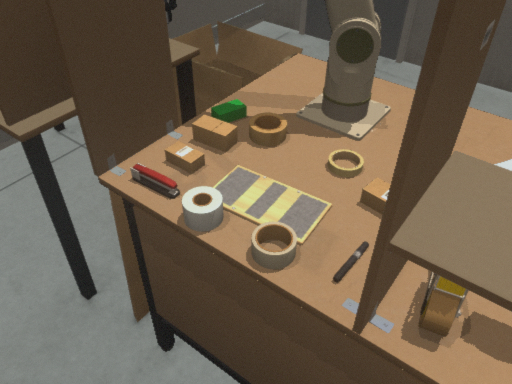

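View pics/wrist0.png

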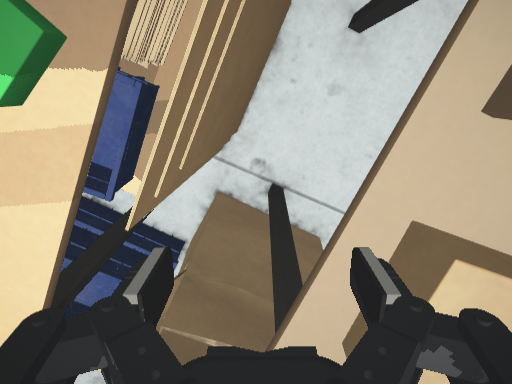

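The scene view shows the board at about (225,198), the white roll behind its right end (223,151) and the tan tape roll behind its left end (168,185). The carton candidates are (177,283) with a label, (331,172), small with a label (299,152), and green (375,190), which is the look-alike. The stapler is at (273,133), and the brown rolls and yellow ring are distractors. Next I'll take closer crops.

```bash
cat > h.py <<'E'
import numpy as np,cv2
from workcell import *
from scipy.spatial.transform import Rotation as R
def K(p): 
    f=192/np.tan(np.radians(p['fovy']/2)); return f,p['cx'],p['cy']
def toolT(o):
    T=np.eye(4);T[:3,:3]=R.from_rotvec(o['orientation']).as_matrix();T[:3,3]=o['ee_pos'];return T
def camT(n,o=None):
    p=camera_params(n)
    if n=='wrist': return p,toolT(o)@np.array(p['T_tool_cam'])
    return p,np.array(p['world_from_camera'])
def proj(P,p,T):
    f,cx,cy=K(p); q=(np.atleast_2d(P)-T[:3,3])@T[:3,:3]
    return np.c_[q[:,0]/q[:,2]*f+cx,q[:,1]/q[:,2]*f+cy]
def unproj(uv,z,p,T):
    f,cx,cy=K(p); uv=np.atleast_2d(uv).astype(float)
    d=np.c_[(uv[:,0]-cx)/f,(uv[:,1]-cy)/f,np.ones(len(uv))]@T[:3,:3].T
    return T[:3,3]+d*((z-T[2,3])/d[:,2])[:,None]
def crop(im,x,y,w,h,s,name):
    c=cv2.resize(im[y:y+h,x:x+w],None,fx=s,fy=s,interpolation=cv2.INTER_CUBIC)
    cv2.imwrite('pics/'+name,c[:,:,::-1])
E
python3 - <<'E'
from h import *
s=cv2.imread('pics/scene0.png')[:,:,::-1]
crop(s,235,105,160,110,5,'c1.png'); crop(s,100,140,190,170,3.5,'c2.png')
s=cv2.imread('pics/side0.png')[:,:,::-1]
crop(s,120,90,160,120,5,'c3.png')
crop(s,200,150,190,130,4,'c4.png')
E
```

```text
(no output)
```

View pics/c1.png

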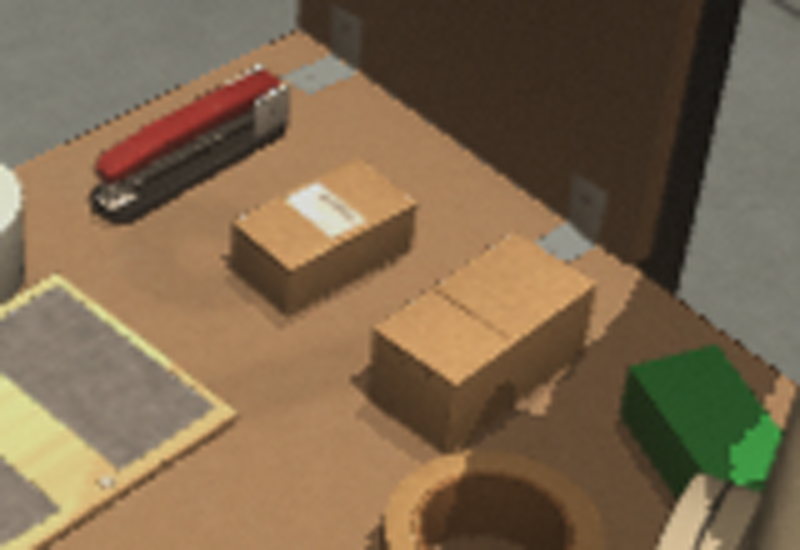

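View pics/c2.png

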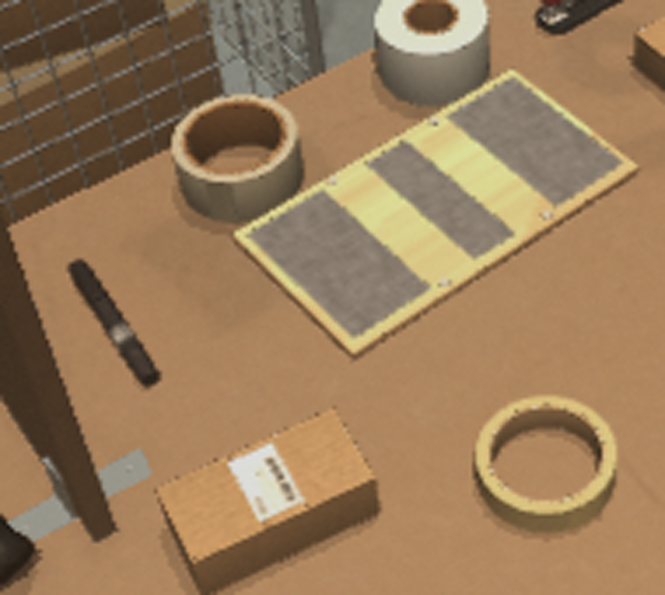

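View pics/c3.png

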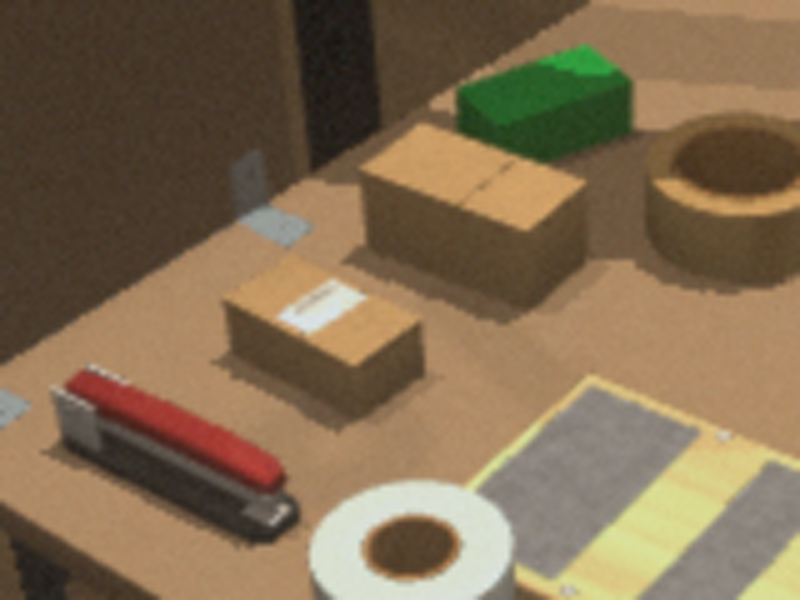

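View pics/c4.png

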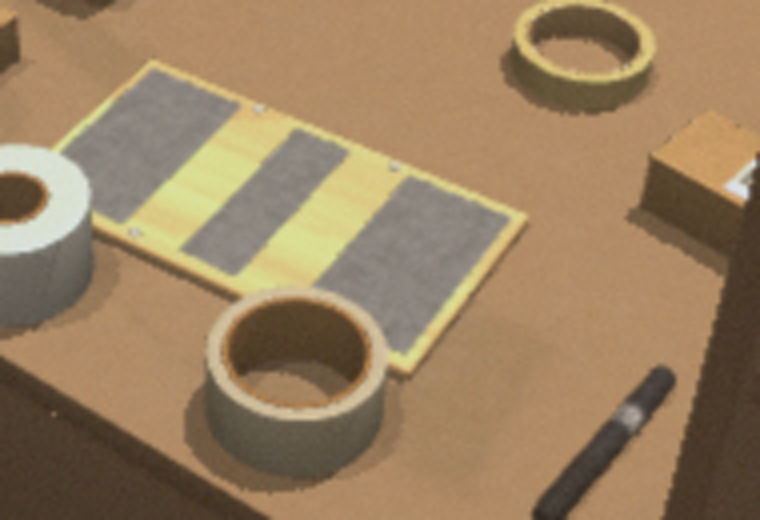

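```bash
cat > fit.py <<'E'
from h import *
from scipy.optimize import least_squares
def src(pts,x0,y0,s): return [( (a+.5)/s-.5+x0,(b+.5)/s-.5+y0) for a,b in pts]
def corners(L,W,z):
    return np.array([[L/2,W/2,z],[-L/2,W/2,z],[-L/2,-W/2,z],[L/2,-W/2,z]])
def fitpose(model,obs,x0):
    # obs list of (cam p,T, idx list, uv)
    def res(v,full=True):
        c,s=np.cos(v[2]),np.sin(v[2]); M=np.array([[c,-s,0],[s,c,0],[0,0,1]])
        P=model@M.T+[v[0],v[1],0]
        return np.concatenate([(proj(P[i],p,T)-uv).ravel() for p,T,i,uv in obs])
    r=least_squares(res,x0,loss='soft_l1'); return r.x,res(r.x)
E
python3 - <<'E'
from fit import *
S=camT('scene');D=camT('side')
c1=lambda q:src(q,235,105,5)
c2=lambda q:src(q,100,140,3.5)
c3=lambda q:src(q,120,90,5)
c4=lambda q:src(q,200,150,4)
def show(n,q,z,cam):
    P=unproj(q,z,*cam); print(n,np.round(P[:,:2],3).tolist(),'edges',np.round(np.linalg.norm(P-np.roll(P,-1,0),axis=1)*1e3),'c',np.round(P.mean(0)[:2],4), 'yaw e0,e1',[round(np.degrees(np.arctan2(*(P[j]-P[i])[[1,0]])),1) for i,j in ((0,1),(1,2))])
show('tall',c1([(373,329),(513,235),(595,288),(457,385)]),.058,S)
show('tall',c3([(360,168),(424,125),(586,184),(526,229)]),.058,D)
show('small',c1([(231,226),(361,160),(416,203),(291,270)]),.040,S)
show('small',c3([(226,302),(292,258),(424,322),(356,364)]),.040,D)
show('long',c2([(158,489),(336,410),(378,480),(203,560)]),.045,S)
show('board',c2([(237,237),(512,70),(637,167),(354,352)]),.010,S)
show('board',c4([(55,150),(152,62),(526,215),(405,370)]),.010,D)
print('pads S')
show('p+',c2([(247,235),(326,192),(430,287),(357,336)]),.01,S)
show('p0',c2([(366,157),(407,138),(514,234),(474,258)]),.01,S)
show('p-',c2([(432,117),(513,72),(618,165),(548,207)]),.01,S)
print('marker',unproj(c2([(78,265),(150,378)]),.009,*S).round(3).tolist())
print('stapler arm top',unproj(c1([(104,160),(272,75)]),.044,*S).round(3).tolist())
print('stapler arm top D',unproj(c3([(78,378),(272,474)]),.044,*D).round(3).tolist())
print('label',unproj([(223,146)],.06,*S).round(3), 'tape',unproj([(168,181)],.048,*S).round(3))
for n,q in (('ring',(256,266)),('brown',(333,210)),('green',(375,188))): print(n,unproj([q],.03,*S).round(3))
E
```

```text
tall [[0.401, -0.165], [0.41, -0.282], [0.349, -0.287], [0.34, -0.172]] edges [117.  61. 115.  61.] c [ 0.375  -0.2265] yaw e0,e1 [np.float64(-85.4), np.float64(-175.7)]
tall [[0.416, -0.282], [0.358, -0.285], [0.349, -0.168], [0.405, -0.166]] edges [ 58. 117.  57. 117.] c [ 0.3819 -0.2252] yaw e0,e1 [np.float64(-177.8), np.float64(94.7)]
small [[0.532, -0.172], [0.531, -0.274], [0.48, -0.273], [0.481, -0.175]] edges [102.  50.  98.  52.] c [ 0.5059 -0.2235] yaw e0,e1 [np.float64(-90.8), np.float64(178.9)]
small [[0.541, -0.268], [0.488, -0.269], [0.488, -0.17], [0.538, -0.173]] edges [52. 99. 50. 95.] c [ 0.5137 -0.2199] yaw e0,e1 [np.float64(-178.9), np.float64(90.2)]
long [[0.37, 0.367], [0.352, 0.239], [0.287, 0.248], [0.305, 0.369]] edges [129.  66. 123.  65.] c [0.3285 0.3059] yaw e0,e1 [np.float64(-97.8), np.float64(172.7)]
board [[0.564, 0.201], [0.588, -0.084], [0.432, -0.094], [0.412, 0.19]] edges [286. 156. 285. 152.] c [0.499  0.0533] yaw e0,e1 [np.float64(-85.2), np.float64(-176.2)]
board [[0.552, -0.083], [0.441, -0.092], [0.42, 0.191], [0.576, 0.201]] edges [111. 283. 
[... 209 characters left out ...]
.float64(-88.7), np.float64(-175.9)]
p0 [[0.576, 0.073], [0.574, 0.034], [0.434, 0.028], [0.433, 0.067]] edges [ 39. 140.  39. 143.] c [0.5043 0.0506] yaw e0,e1 [np.float64(-93.2), np.float64(-177.5)]
p- [[0.582, 0.004], [0.585, -0.083], [0.443, -0.084], [0.441, -0.01]] edges [ 87. 142.  73. 142.] c [ 0.5128 -0.0433] yaw e0,e1 [np.float64(-87.8), np.float64(-179.8)]
marker [[0.615, 0.313, 0.009], [0.483, 0.32, 0.009]]
stapler arm top [[0.623, -0.147, 0.044], [0.625, -0.282, 0.044]]
stapler arm top D [[0.639, -0.276, 0.044], [0.633, -0.141, 0.044]]
label [[ 0.632 -0.034  0.06 ]] tape [[0.615 0.163 0.048]]
ring [[0.252 0.135 0.03 ]]
brown [[ 0.27  -0.135  0.03 ]]
green [[ 0.258 -0.283  0.03 ]]
```

```bash
python3 - <<'E'
from h import *
o=get_obs(); print(R.from_rotvec(o['orientation']).as_matrix().round(3))
E
```

```text
[[-0.     0.912  0.41 ]
 [ 0.001  0.41  -0.912]
 [-1.    -0.    -0.001]]
```

Left (177,283) measures 129x66, so it is the long carton. (331,172) is 117x60 and taller, so it is the tall one. (299,152) is about 100x52, so it is the small one, and the green look-alike at (375,190) stays put. The board is at about (0.50,0.053), yaw about 4.6°. On the way I'll look at the right-hand items with the wrist camera.

Call:
{"op": "jog_arm", "data": {"motion": "0 0 0.14 4 48 12 -1; 0 0 0.14 4 48 12 -1; 0 0 0.14 4 48 12 -1; 0 0 0.14 4 48 12 -1; 0 0 0.14 4 48 12 -1"}}

```text
time: 0.65
ee_pos: [0.2763, -0.3279, 0.2995]
orientation: [0.347, 1.543, -0.347]
contact_force: [1.4, 0.6, 0.9]
finger_gap: 0.0853
```

Call:
{"op": "jog_arm", "data": {"motion": "0 0 0.14 20 40 5 -1; 0 0 0.14 40 30 5 -1; 0 0 0.14 45 20 0 -1; 0 0 0.13 40 15 0 -1; 0 0 0 0 0 0 -1"}}

```text
time: 1.15
ee_pos: [0.4252, -0.2214, 0.3088]
orientation: [-0.088, 1.568, 0.091]
contact_force: [-0.9, 0.0, -0.1]
finger_gap: 0.0853
```

Call:
{"op": "jog_arm", "data": {"motion": "0 0 0 0 0 0 -1; 0 0 0 0 0 0 -1"}}

```text
time: 1.35
ee_pos: [0.4204, -0.2259, 0.3091]
orientation: [-0.078, 1.57, 0.078]
contact_force: [0.0, -0.7, -0.5]
finger_gap: 0.0856
```

```bash
cat > snap.py <<'E'
from h import *
import sys,pickle
n=sys.argv[1]; o=get_obs(); im=read_camera('wrist'); pickle.dump((o,im),open(f'pics/{n}.pkl','wb'))
cv2.imwrite(f'pics/{n}.png',cv2.resize(im,None,fx=1.5,fy=1.5,interpolation=cv2.INTER_CUBIC)[:,:,::-1])
M=R.from_rotvec(o['orientation']).as_matrix()
print(o['time'],np.round(o['ee_pos'],4),'jaw yaw',np.degrees(np.arctan2(M[1,2],M[0,2])).round(2),M[:,0].round(3),np.round(o['joint_positions'],2),np.round(o['contact_force'],1))
E
python3 snap.py w1
```

```text
1.35 [ 0.4204 -0.2259  0.3091] jaw yaw 5.71 [-0.001 -0.    -1.   ] [ 0.84 -0.   -0.43  1.7  -0.    1.44  0.5 ] [ 0.  -0.7 -0.5]
```

View pics/w1.png

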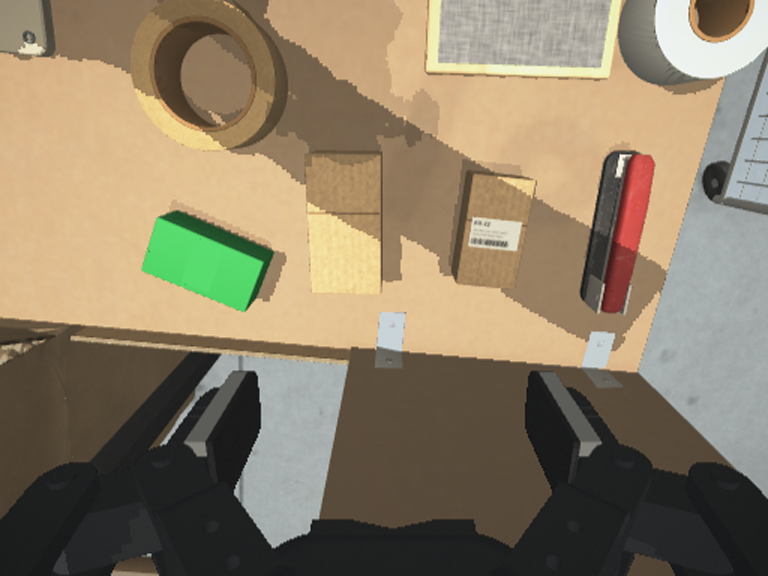

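```bash
python3 - <<'E'
from h import *
import pickle
o,im=pickle.load(open('pics/w1.pkl','rb'))
crop(im,190,90,110,115,5,'c5.png'); crop(im,290,90,160,125,5,'c6.png'); crop(im,270,0,242,70,3.3,'c6b.png')
E
```

```text
(no output)
```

View pics/c5.png

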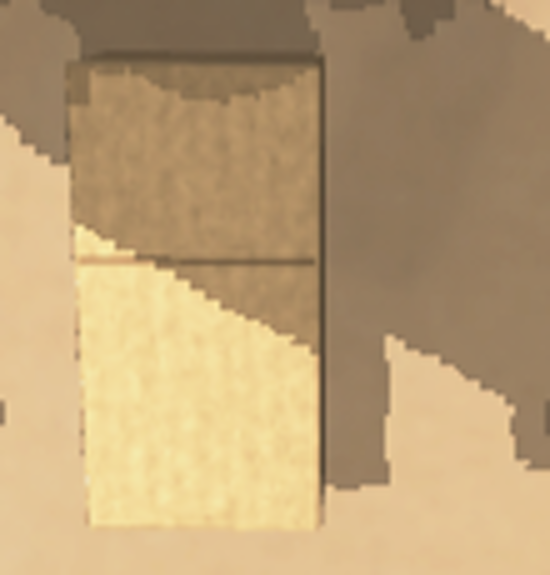

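View pics/c6.png

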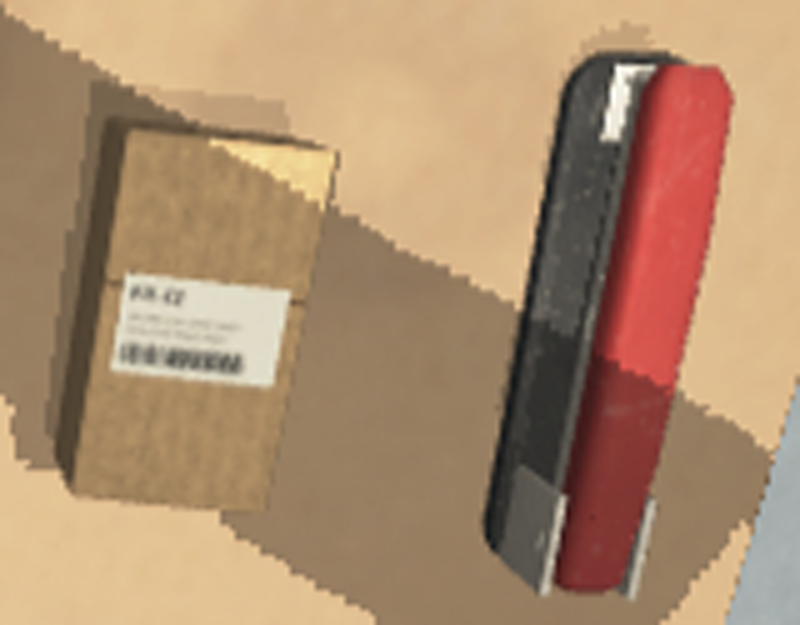

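View pics/c6b.png

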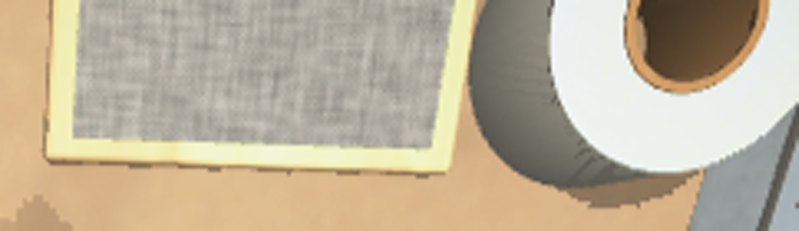

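```bash
python3 - <<'E'
from fit import *
import pickle
o,im=pickle.load(open('pics/w1.pkl','rb'))
W=camT('wrist',o)
c5=lambda q:src(q,190,90,5)
c6=lambda q:src(q,290,90,5)
def show(n,q,z,cam):
    P=unproj(q,z,*cam); print(n,np.round(P[:,:2],4).tolist(),'edges',np.round(np.linalg.norm(P-np.roll(P,-1,0),axis=1)*1e3,1),'c',np.round(P.mean(0)[:2],4), 'yaw',[round(np.degrees(np.arctan2(*(P[j]-P[i])[[1,0]])),1) for i,j in ((0,1),(1,2),(2,3),(3,0))])
show('tall',c5([(70,63),(323,60),(319,526),(90,526)]),.058,W)
show('small',c6([(127,127),(337,150),(268,510),(75,495)]),.040,W)
P=unproj(c6([(732,100),(640,560)]),.044,*W);print(P)
P=unproj(c6([(557,110),(487,520)]),.0,*W);print(P)
P=unproj(c6([(690,66),(598,590)]),.044,*W);print('ends',P)
print('base end',unproj(c6([(620,53)]),0.008,*W))
print('board',unproj(src([(47,157),(447,172)],270,0,3.3),.01,*W))
E
```

```text
tall [[0.3444, -0.1711], [0.405, -0.1644], [0.4148, -0.283], [0.3544, -0.289]] edges [ 61.  119.   60.7 118.3] c [ 0.3797 -0.2269] yaw [np.float64(6.3), np.float64(-85.3), np.float64(-174.3), np.float64(94.9)]
small [[0.4835, -0.174], [0.538, -0.1744], [0.5381, -0.2725], [0.4844, -0.2734]] edges [54.5 98.1 53.7 99.4] c [ 0.511  -0.2236] yaw [np.float64(-0.4), np.float64(-89.9), np.float64(-179.0), np.float64(90.5)]
[[ 0.63325236 -0.15212466  0.044     ]
 [ 0.64202045 -0.2755151   0.044     ]]
[[ 0.60962038 -0.16027337  0.        ]
 [ 0.6176084  -0.28159802  0.        ]]
ends [[ 0.6205283  -0.14509556  0.044     ]
 [ 0.63266956 -0.2854168   0.044     ]]
base end [[ 0.61947159 -0.14354392  0.008     ]]
board [[ 0.43599626 -0.09584003  0.01      ]
 [ 0.59237639 -0.08570352  0.01      ]]
```

Call:
{"op": "jog_arm", "data": {"motion": "0 0 -0.05 10 48 8 -1; 0 0 -0.05 10 48 8 -1; 0 0 0 10 48 8 -1; 0 0 0 5 48 8 -1; 0 0 0 5 48 8 -1"}}

```text
time: 1.9
ee_pos: [0.4607, 0.0158, 0.3499]
orientation: [-0.0, 1.57, -0.002]
contact_force: [0.1, -1.0, -0.0]
finger_gap: 0.0854
```

Call:
{"op": "jog_arm", "data": {"motion": "0 0 0 0 40 0 -1; 0 0 0 0 20 0 -1; 0 0 0 0 0 0 -1; 0 0 0 0 0 0 -1"}}

```text
time: 2.3
ee_pos: [0.4611, 0.0737, 0.3493]
orientation: [-0.001, 1.571, -0.0]
contact_force: [0.0, 0.1, -0.1]
finger_gap: 0.0854
```

```bash
python3 snap.py w2
```

```text
2.3 [0.4611 0.0737 0.3493] jaw yaw 0.03 [ 0.    -0.001 -1.   ] [ 0.54 -0.03 -0.77  1.64 -0.02  1.52 -0.23] [ 0.   0.1 -0.1]
```

View pics/w2.png

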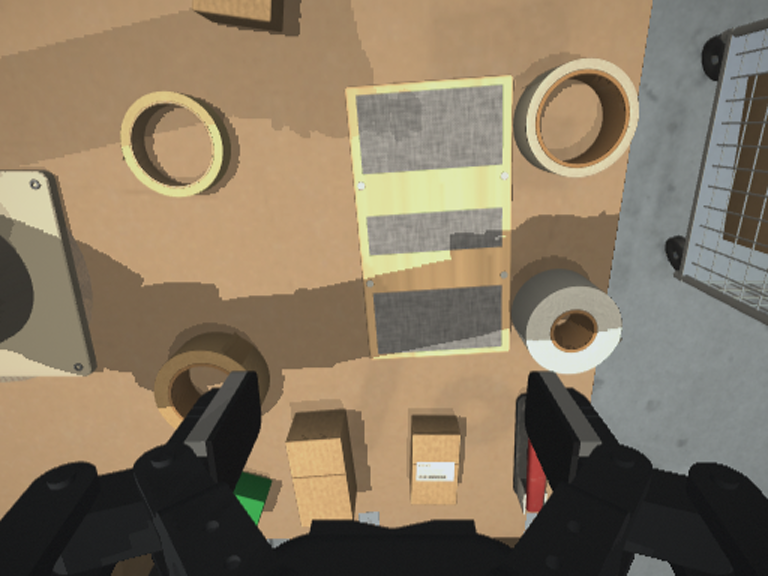

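```bash
python3 - <<'E'
from h import *
import pickle
o,im=pickle.load(open('pics/w2.pkl','rb'))
crop(im,225,40,125,100,6,'c7.png'); crop(im,225,130,125,115,5.2,'c8.png')
E
```

```text
(no output)
```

View pics/c7.png

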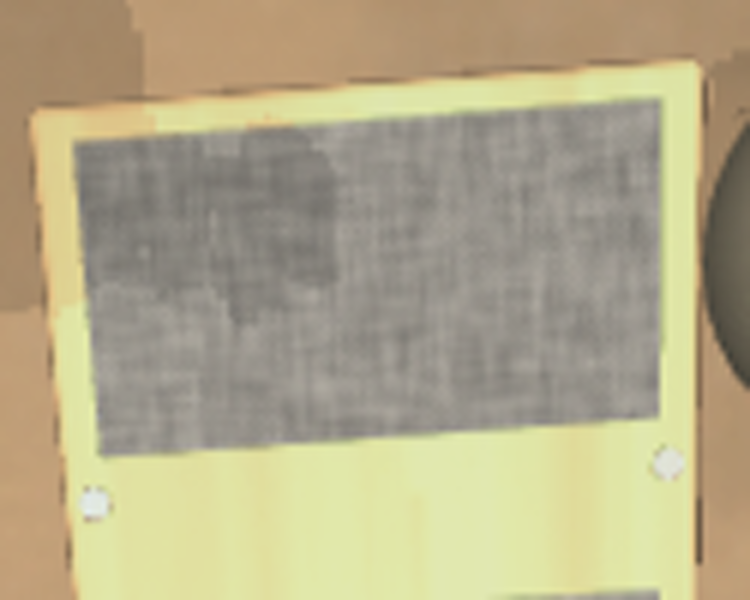

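View pics/c8.png

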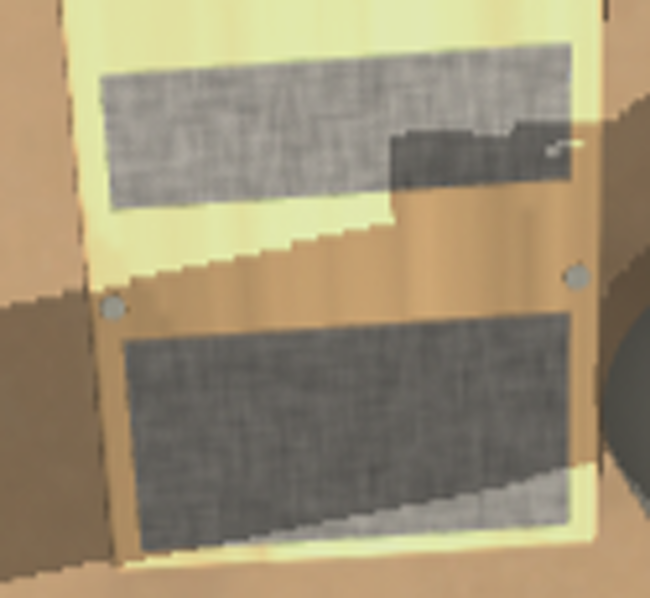

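```bash
python3 - <<'E'
from fit import *
import pickle
o,im=pickle.load(open('pics/w2.pkl','rb'))
W=camT('wrist',o)
a=lambda q:src(q,225,40,6); b=lambda q:src(q,225,130,5.2)
mod=[];uv=[]
def add(m,q):
    mod.extend([[x/1e3,y/1e3,.01] for x,y in m]); uv.extend(q)
add([(-80,145),(80,145)],a([(37,115),(700,65)]))
rect=lambda c,w:[(-70,c+w),(70,c+w),(70,c-w),(-70,c-w)]
add(rect(100,37),a([(75,145),(662,98),(659,416),(100,456)]))
add(rect(0,21),b([(101,75),(571,43),(571,181),(112,211)]))
add(rect(-100,37),b([(125,340),(570,313),(570,524),(141,550)]))
add([(-80,-145),(80,-145)],b([(120,565),(596,542)]))
mod=np.array(mod);uv=np.array(uv)
x,r=fitpose(mod,[(W[0],W[1],np.arange(len(mod)),uv)],[.5,.05,.08]);print(x[:2].round(4),np.degrees(x[2]).round(2));print(r.reshape(-1,2).round(1).tolist())
P=unproj(uv,.01,*W)[:,:2]
A,_=cv2.estimateAffinePartial2D(mod[:,:2],P); print(A, np.hypot(A[0,0],A[1,0]),np.degrees(np.arctan2(A[1,0],A[0,0])))
c,s=np.cos(x[2]),np.sin(x[2])
for y in (.1,0,-.1): print(y,(x[0]-s*y).round(4),(x[1]+c*y).round(4))
E
```

```text
[0.505  0.0529] 3.96
[[-1.7, -1.1], [1.0, -1.2], [-0.4, -0.5], [0.2, -0.1], [0.4, 0.6], [0.1, 0.6], [-0.3, -0.0], [0.3, -0.2], [0.1, -0.1], [-0.1, 0.1], [-0.4, 0.2], [0.2, -0.3], [-0.0, 0.4], [0.1, 0.6], [-1.3, 2.2], [0.8, 0.8]]Traceback (most recent call last):
  File "<stdin>", line 18, in <module>
cv2.error: OpenCV(4.12.0) /io/opencv/modules/calib3d/src/ptsetreg.cpp:1108: error: (-215:Assertion failed) count >= 0 && to.checkVector(2) == count in function 'estimateAffinePartial2D'
```

Board fit: centre (0.505,0.0529), yaw 3.96°, with residuals under 1 px on the pads. Next is the long carton.

Call:
{"op": "jog_arm", "data": {"motion": "0 0 -0.07 -20 42 -10 -1; 0 0 -0.07 -25 42 -10 -1; 0 0 0 -30 38 -10 -1; 0 0 0 -30 38 -10 -1; 0 0 0 -15 30 -10 -1"}}

```text
time: 2.85
ee_pos: [0.3398, 0.2655, 0.2991]
orientation: [0.108, 1.566, -0.11]
contact_force: [0.6, 0.1, -0.0]
finger_gap: 0.0854
```

Call:
{"op": "jog_arm", "data": {"motion": "0 0 0 0 0 0 -1; 0 0 0 0 0 0 -1"}}

```text
time: 3.05
ee_pos: [0.3418, 0.2637, 0.2993]
orientation: [0.109, 1.568, -0.11]
contact_force: [1.1, -1.1, -0.7]
finger_gap: 0.0856
```

```bash
python3 snap.py w3
```

```text
3.05 [0.3418 0.2637 0.2993] jaw yaw -7.99 [ 0.    -0.001 -1.   ] [ 0.38 -0.15 -1.02  1.79 -0.13  1.43 -0.75] [ 1.1 -1.1 -0.7]
```

View pics/w3.png

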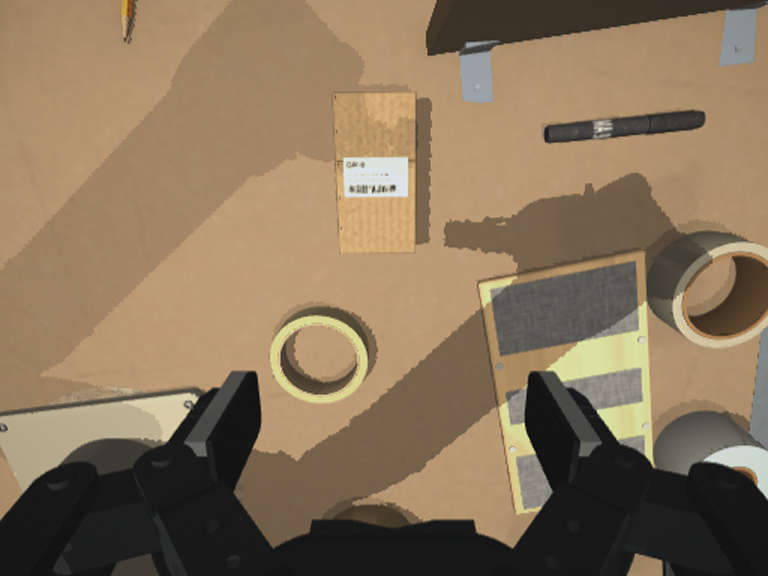

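```bash
python3 - <<'E'
from h import *
import pickle
o,im=pickle.load(open('pics/w3.pkl','rb'))
crop(im,205,50,90,125,5,'c9.png')
E
```

```text
(no output)
```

View pics/c9.png

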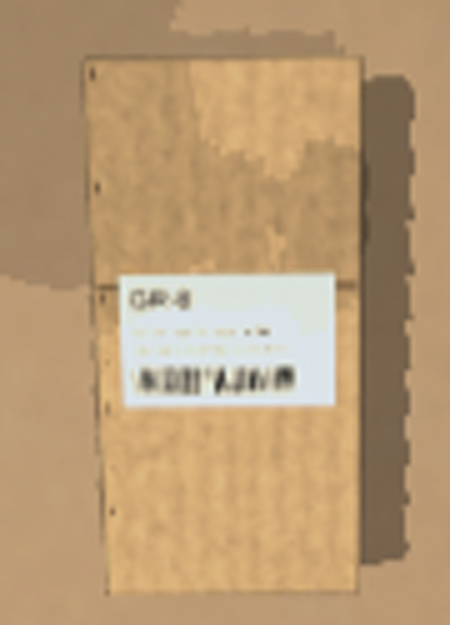

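```bash
cat >> fit.py <<'E'
def show(n,q,z,cam):
    P=unproj(q,z,*cam); print(n,np.round(P[:,:2],4).tolist(),'edges',np.round(np.linalg.norm(P-np.roll(P,-1,0),axis=1)*1e3,1),'c',np.round(P.mean(0)[:2],4), 'yaw',[round(float(np.degrees(np.arctan2(*(P[j]-P[i])[[1,0]]))),1) for i,j in ((0,1),(1,2),(2,3),(3,0))])
E
python3 - <<'E'
from fit import *
import pickle
o,im=pickle.load(open('pics/w3.pkl','rb'))
W=camT('wrist',o)
show('long',src([(86,58),(362,58),(358,592),(108,594)],205,50,5),.045,W)
E
```

```text
long [[0.311, 0.3769], [0.3748, 0.3679], [0.3579, 0.2405], [0.2935, 0.2491]] edges [ 64.4 128.5  65.  129. ] c [0.3343 0.3086] yaw [-8.0, -97.6, 172.4, 82.2]
```

Call:
{"op": "jog_arm", "data": {"motion": "0 0 0 -4 24 -45 -1; 0 0 0 -4 21 -45 -1; 0 0 0 0 0 -45 -1; 0 0 0 0 0 -40 -1; 0 0 0 0 0 -10 -1"}}

```text
time: 3.6
ee_pos: [0.3328, 0.3063, 0.1116]
orientation: [0.108, 1.574, -0.113]
contact_force: [-0.4, -0.5, 0.9]
finger_gap: 0.0851
```

Call:
{"op": "jog_arm", "data": {"motion": "0 0 0 0 0 0 -1; 0 0 0 0 0 0 -1"}}

```text
time: 3.8
ee_pos: [0.3347, 0.3096, 0.117]
orientation: [0.11, 1.566, -0.109]
contact_force: [0.5, -0.4, 0.1]
finger_gap: 0.0853
```

```bash
python3 snap.py w4
```

```text
3.8 [0.3347 0.3096 0.117 ] jaw yaw -7.99 [ 0.002  0.001 -1.   ] [ 0.22  0.23 -1.14  1.99  0.24  1.06 -1.17] [ 0.5 -0.4  0.1]
```

View pics/w4.png

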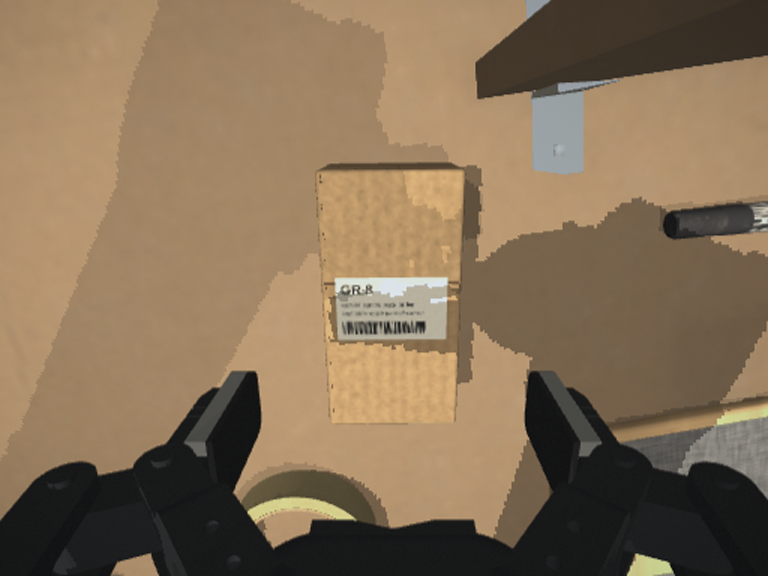

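```bash
python3 - <<'E'
from fit import *
import pickle
o,im=pickle.load(open('pics/w4.pkl','rb'))
W=camT('wrist',o)
show('long',src([(317,168),(465,166),(456,423),(333,424)],0,0,1.5),.045,W)
E
```

```text
long [[0.311, 0.3779], [0.3748, 0.3698], [0.3582, 0.2403], [0.2945, 0.2488]] edges [ 64.3 130.5  64.3 130.2] c [0.3346 0.3092] yaw [-7.3, -97.3, 172.4, 82.7]
```

Call:
{"op": "jog_arm", "data": {"motion": "0 0 0 0 0 -40 -1; 0 0 0 0 0 -35 -1; 0 0 0 0 0 -18 -1; 0 0 0 0 0 0 -1; 0 0 0 0 0 0 -1"}}

```text
time: 4.35
ee_pos: [0.3345, 0.31, 0.024]
orientation: [0.11, 1.566, -0.108]
contact_force: [-0.0, 0.4, 0.6]
finger_gap: 0.0854
```

Call:
{"op": "jog_arm", "data": {"motion": "0 0 0 0 0 0 1; 0 0 0 0 0 0 1; 0 0 0 0 0 0 1; 0 0 0 0 0 0 1; 0 0 0 0 0 0 1"}}

```text
time: 4.85
ee_pos: [0.3346, 0.31, 0.0243]
orientation: [0.109, 1.565, -0.108]
contact_force: [-1.4, -3.1, 14.1]
finger_gap: 0.065
```

Call:
{"op": "jog_arm", "data": {"motion": "0 0 0 0 0 20 1; 0 0 0 0 0 35 1; 0 0 0 5 -15 35 1; 0 0 -0.06 10 -25 25 1; 0 0 -0.1 15 -35 10 1"}}

```text
time: 5.35
ee_pos: [0.364, 0.2358, 0.1503]
orientation: [0.235, 1.554, -0.231]
contact_force: [0.4, -0.4, -1.6]
finger_gap: 0.065
```

Call:
{"op": "jog_arm", "data": {"motion": "0 0 -0.13 18 -36 0 1; 0 0 -0.13 18 -36 0 1; 0 0 -0.13 18 -36 0 1; 0 0 -0.13 18 -36 0 1; 0 0 -0.13 18 -36 0 1"}}

```text
time: 5.85
ee_pos: [0.4542, 0.0527, 0.1485]
orientation: [0.743, 1.437, -0.743]
contact_force: [1.3, 0.5, 0.1]
finger_gap: 0.0652
```

Call:
{"op": "jog_arm", "data": {"motion": "0 0 -0.13 18 -36 0 1; 0 0 -0.13 18 -36 0 1; 0 0 -0.13 15 -20 0 1; 0 0 -0.13 5 -10 0 1; 0 0 -0.03 0 0 0 1"}}

```text
time: 6.35
ee_pos: [0.51, -0.0493, 0.1481]
orientation: [1.16, 1.239, -1.159]
contact_force: [-1.0, 0.1, -1.1]
finger_gap: 0.0647
```

Call:
{"op": "jog_arm", "data": {"motion": "0 0 0 0 0 0 1; 0 0 0 0 0 0 1"}}

```text
time: 6.55
ee_pos: [0.5091, -0.0465, 0.1478]
orientation: [1.152, 1.244, -1.152]
contact_force: [0.5, -0.4, -1.1]
finger_gap: 0.0648
```

```bash
python3 snap.py w5
```

```text
6.55 [ 0.5091 -0.0465  0.1478] jaw yaw -85.57 [ 0.001 -0.    -1.   ] [ 0.69  0.24 -0.77  1.84  0.18  1.13 -1.63] [ 0.5 -0.4 -1.1]
```

View pics/w5.png

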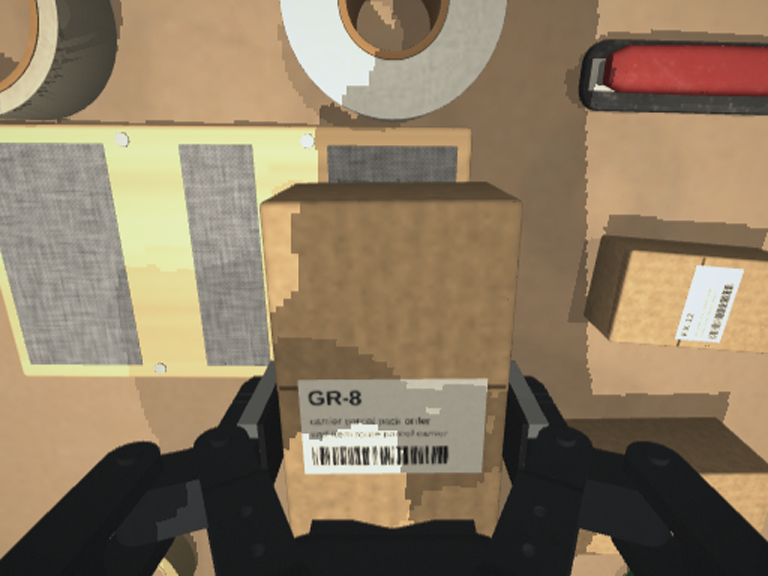

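```bash
cat >> fit.py <<'E'
def boardfit(pairs,W,x0=(.505,.053,.069)):
    mod=np.array([[a/1e3,b/1e3,.01] for (a,b),_ in pairs]); uv=np.array([u for _,u in pairs])
    x,r=fitpose(mod,[(W[0],W[1],np.arange(len(mod)),uv)],list(x0)); print('board',x[:2].round(4),np.degrees(x[2]).round(2)); print(r.reshape(-1,2).round(1).tolist()); return x
E
python3 - <<'E'
from fit import *
import pickle
o,im=pickle.load(open('pics/w5.pkl','rb'))
W=camT('wrist',o)
m=[(70,21),(70,-21),(-70,21),(70,-63),(70,-137),(70,63),(-70,63),(80,-145)]
q=src([(180,145),(251,145),(206,366),(328,146),(457,146),(104,144),(141,366),(469,128)],0,0,1.5)
boardfit(list(zip(m,q)),W)
E
```

```text
board [0.504  0.0536] 3.91
[[-1.9, -0.4], [0.5, 0.1], [0.2, 0.2], [-1.2, -0.2], [0.2, 0.6], [-1.0, -0.1], [1.0, -0.1], [2.4, 0.2]]
```

Call:
{"op": "jog_arm", "data": {"motion": "0 0 -0.007 3 0 -35 1; 0 0 0 0 0 -35 1; 0 0 0 0 0 -22 1; 0 0 0 0 0 -10 1; 0 0 0 0 0 0 1"}}

```text
time: 7.1
ee_pos: [0.5117, -0.0471, 0.0447]
orientation: [1.159, 1.242, -1.16]
contact_force: [-0.5, 0.5, -0.1]
finger_gap: 0.0647
```

Call:
{"op": "jog_arm", "data": {"motion": "0 0 0 0 0 0 1"}}

```text
time: 7.2
ee_pos: [0.5131, -0.0474, 0.0465]
orientation: [1.16, 1.239, -1.159]
contact_force: [0.5, 0.0, -0.7]
finger_gap: 0.0647
```

Call:
{"op": "jog_arm", "data": {"motion": "0 0 0 -1 1 -6 1; 0 0 0 0 0 -5 1; 0 0 0 0 0 0 1; 0 0 0 0 0 0 1"}}

```text
time: 7.6
ee_pos: [0.5116, -0.0467, 0.0345]
orientation: [1.161, 1.239, -1.16]
contact_force: [0.6, -0.3, -0.2]
finger_gap: 0.0648
```

```bash
cat > st.py <<'E'
from h import *
o=get_obs();M=R.from_rotvec(o['orientation']).as_matrix()
print(o['time'],np.round(o['ee_pos'],4),'jaw yaw',np.degrees(np.arctan2(M[1,2],M[0,2])).round(2),M[:,0].round(3),np.round(o['joint_positions'],2),np.round(o['contact_force'],1),o['finger_gap'])
E
python3 st.py
```

```text
7.6 [ 0.5116 -0.0467  0.0345] jaw yaw -86.22 [ 0.001 -0.    -1.   ] [ 0.62  0.4  -0.71  1.93  0.33  0.92 -1.75] [ 0.6 -0.3 -0.2] 0.06479902965268028
```

Call:
{"op": "jog_arm", "data": {"motion": "0 0 0 0 0 -1.5 1; 0 0 0 0 0 0 1; 0 0 0 0 0 0 -0.6; 0 0 0 0 0 0 -1; 0 0 0 0 0 0 -1"}}

```text
time: 8.1
ee_pos: [0.5114, -0.0467, 0.0328]
orientation: [1.161, 1.239, -1.161]
contact_force: [-0.4, -0.8, 0.2]
finger_gap: 0.0851
```

Call:
{"op": "jog_arm", "data": {"motion": "0 0 0 0 0 20 -1; 0 0 0 0 0 40 -1; 0 0 0 0 0 45 -1; 0 0 0 -10 0 45 -1; 0 0 0 -10 0 40 -1"}}

```text
time: 8.6
ee_pos: [0.4911, -0.0463, 0.2248]
orientation: [1.161, 1.24, -1.16]
contact_force: [1.9, -0.7, 0.1]
finger_gap: 0.0854
```

Call:
{"op": "jog_arm", "data": {"motion": "0 0 0 0 0 0 -1; 0 0 0 0 0 0 -1"}}

```text
time: 8.8
ee_pos: [0.4916, -0.047, 0.2233]
orientation: [1.161, 1.237, -1.16]
contact_force: [-0.3, -0.5, -0.4]
finger_gap: 0.0855
```

```bash
python3 snap.py w6
```

```text
8.8 [ 0.4916 -0.047   0.2233] jaw yaw -86.26 [ 0.002 -0.001 -1.   ] [ 0.75  0.11 -0.79  1.79  0.09  1.27 -1.57] [-0.3 -0.5 -0.4]
```

View pics/w6.png

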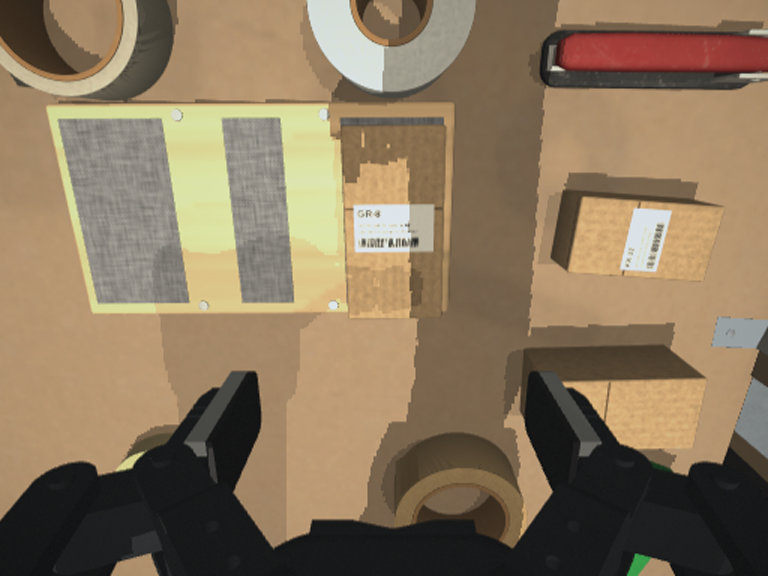

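```bash
python3 - <<'E'
from h import *
import pickle
o,im=pickle.load(open('pics/w6.pkl','rb'))
crop(im,25,60,140,155,3.8,'c10.png');crop(im,140,60,180,160,3.8,'c11.png')
crop(im,350,110,140,100,5,'c12.png')
E
```

```text
(no output)
```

View pics/c10.png

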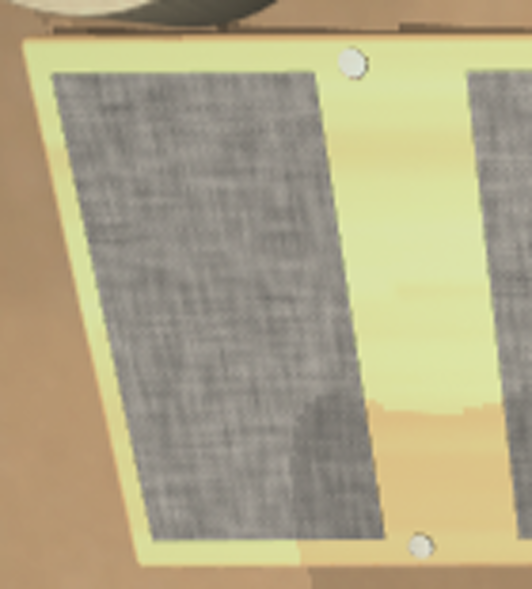

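View pics/c11.png

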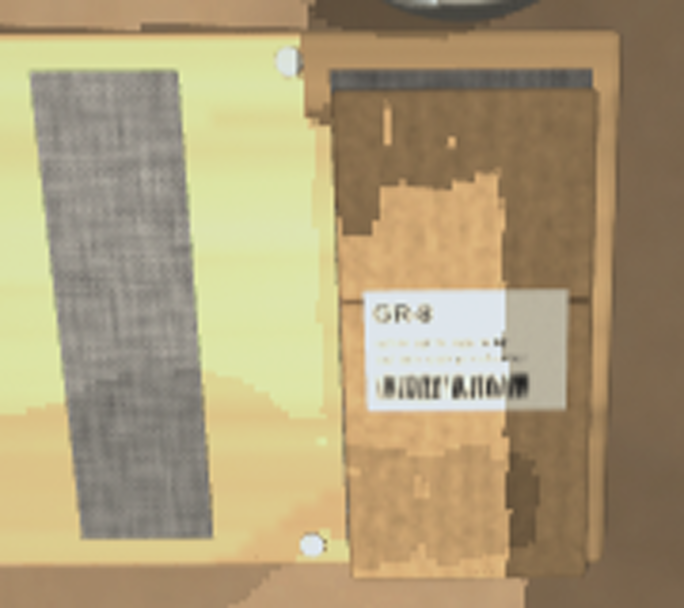

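```bash
python3 - <<'E'
from fit import *
import pickle
o,im=pickle.load(open('pics/w6.pkl','rb'))
W=camT('wrist',o)
a=lambda q:src(q,25,60,3.8); b=lambda q:src(q,140,60,3.8)
m=[(70,137),(70,63),(-70,63),(-70,137)]; q=a([(52,73),(315,72),(386,539),(154,540)])
m+=[(70,21),(70,-21),(-70,-21),(-70,21)]; q+=b([(31,71),(178,71),(213,538),(82,538)])
m+=[(70,-63),(70,-137)]; q+=b([(331,70),(591,70)])
x=boardfit(list(zip(m,q)),W)
Q=b([(332,89),(597,90),(588,576),(351,577)])
show('long',Q,.055,W)
P=unproj(Q,.055,*W); c,s=np.cos(x[2]),np.sin(x[2])
d=P[:,:2]-x[:2]; L=np.c_[d[:,0]*c+d[:,1]*s,-d[:,0]*s+d[:,1]*c]*1e3; print(L.round(1),L.mean(0))
E
```

```text
board [0.5044 0.053 ] 3.87
[[-0.3, -0.3], [0.2, -0.2], [-0.0, 0.4], [-0.5, 0.4], [-0.5, -0.1], [0.4, -0.2], [0.3, 0.5], [-0.1, 0.6], [-0.3, -0.1], [1.0, -0.3]]
long [[0.5731, -0.0105], [0.5771, -0.0752], [0.4493, -0.0855], [0.4448, -0.0196]] edges [ 64.8 128.2  66.1 128.7] c [ 0.5111 -0.0477] yaw [-86.5, -175.4, 93.9, 4.1]
[[  64.3  -68.1]
 [  63.9 -132.9]
 [ -64.3 -134.5]
 [ -64.4  -68.5]] [-9.81150833e-02 -1.00990971e+02]
```

View pics/c12.png

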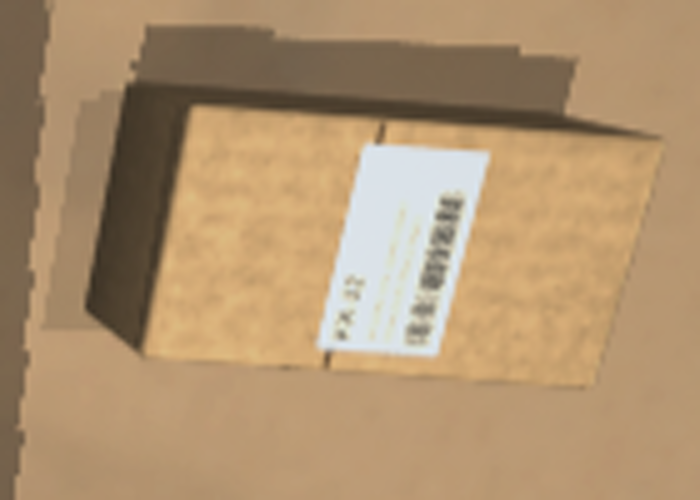

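Call:
{"op": "jog_arm", "data": {"motion": "0 0 0.135 -10 -15 0 -1; 0 0 0.135 -10 -18 0 -1; 0 0 0.135 -10 -18 0 -1; 0 0 0.135 -12 -18 0 -1; 0 0 0.135 -12 -18 0 -1"}}

```text
time: 9.35
ee_pos: [0.4363, -0.1342, 0.2211]
orientation: [0.645, 1.476, -0.644]
contact_force: [0.6, -0.4, 0.5]
finger_gap: 0.0851
```

Call:
{"op": "jog_arm", "data": {"motion": "0 0 0.135 -12 -18 0 -1; 0 0 0.135 -12 -18 0 -1; 0 0 0.135 -12 -18 -10 -1; 0 0 0.135 -12 -18 -20 -1; 0 0 0.135 -10 -18 -20 -1"}}

```text
time: 9.85
ee_pos: [0.3782, -0.2241, 0.1707]
orientation: [0.118, 1.569, -0.116]
contact_force: [-0.3, -0.2, -0.5]
finger_gap: 0.0855
```

Call:
{"op": "jog_arm", "data": {"motion": "0 0 0.135 0 -3 -20 -1; 0 0 0.1 0 0 -10 -1; 0 0 0 0 0 0 -1; 0 0 0 0 0 0 -1"}}

```text
time: 10.25
ee_pos: [0.3791, -0.2262, 0.1421]
orientation: [-0.06, 1.571, 0.062]
contact_force: [1.0, 0.2, 0.3]
finger_gap: 0.0856
```

```bash
python3 snap.py w7
```

```text
10.25 [ 0.3791 -0.2262  0.1421] jaw yaw 4.43 [-0.001  0.002 -1.   ] [ 1.04  0.05 -0.61  2.01  0.03  1.09  0.49] [1.  0.2 0.3]
```

View pics/w7.png

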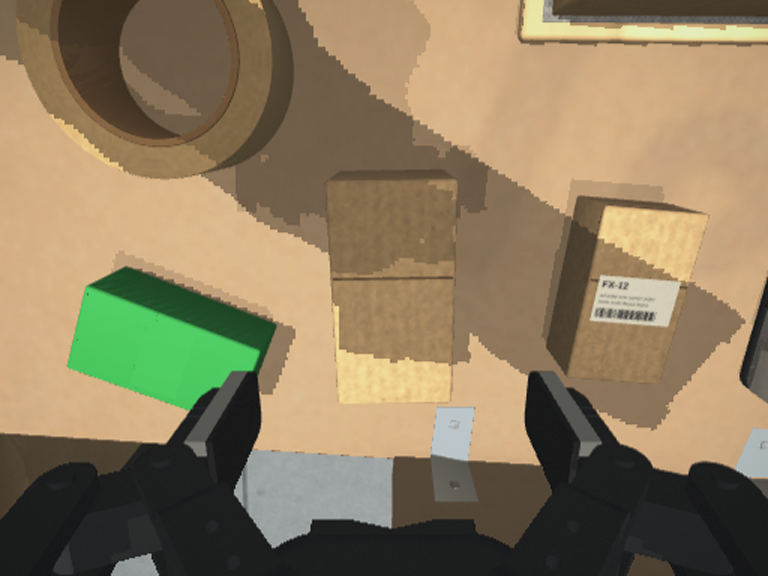

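```bash
python3 - <<'E'
from fit import *
import pickle
o,im=pickle.load(open('pics/w7.pkl','rb'))
W=camT('wrist',o)
show('tall',src([(327,180),(457,178),(450,403),(340,404)],0,0,1.5),.058,W)
show('small',src([(602,205),(708,214),(657,383),(570,375)],0,0,1.5),.040,W)
print('green',unproj(src([(275,324),(127,268)],0,0,1.5),.04,*W).round(3))
E
```

```text
tall [[0.3438, -0.1706], [0.4038, -0.1651], [0.4144, -0.2846], [0.3547, -0.2898]] edges [ 60.3 120.   59.9 119.7] c [ 0.3792 -0.2276] yaw [5.3, -84.9, -175.0, 95.2]
small [[0.4818, -0.1744], [0.5371, -0.1748], [0.536, -0.2735], [0.4847, -0.2722]] edges [55.3 98.7 51.4 97.9] c [ 0.5099 -0.2237] yaw [-0.4, -90.6, 178.6, 91.7]
green [[ 0.315 -0.253  0.04 ]
 [ 0.237 -0.227  0.04 ]]
```

Call:
{"op": "jog_arm", "data": {"motion": "0 0 0.01 0 0 -40 -1; 0 0 0 0 0 -40 -1; 0 0 0 0 0 -22 -1; 0 0 0 0 0 -10 -1; 0 0 0 0 0 0 -1"}}

```text
time: 10.8
ee_pos: [0.3792, -0.2264, 0.0304]
orientation: [-0.069, 1.57, 0.071]
contact_force: [-0.1, -0.7, -0.1]
finger_gap: 0.0855
```

Call:
{"op": "jog_arm", "data": {"motion": "0 0 0 0 0 0 -1; 0 0 0 0 0 0 1; 0 0 0 0 0 0 1; 0 0 0 0 0 0 1; 0 0 0 0 0 0 1"}}

```text
time: 11.3
ee_pos: [0.3801, -0.2273, 0.0322]
orientation: [-0.072, 1.568, 0.069]
contact_force: [-1.7, 0.7, 9.6]
finger_gap: 0.0612
```

```bash
python3 st.py
```

```text
11.3 [ 0.3801 -0.2273  0.0322] jaw yaw 5.13 [ 0.002 -0.002 -1.   ] [ 0.99  0.23 -0.6   2.11  0.17  0.85  0.38] [-1.7  0.7  9.6] 0.06117146958395272
```

Call:
{"op": "jog_arm", "data": {"motion": "0 0 0 0 0 20 1; 0 0 0 0 5 35 1; 0 0 -0.05 5 10 40 1; 0 0 -0.1 10 25 30 1; 0 0 -0.13 10 35 5 1"}}

```text
time: 11.8
ee_pos: [0.4064, -0.1526, 0.165]
orientation: [0.152, 1.559, -0.157]
contact_force: [1.1, 0.7, -1.5]
finger_gap: 0.0615
```

Call:
{"op": "jog_arm", "data": {"motion": "0 0 -0.13 10 35 0 1; 0 0 -0.13 10 35 0 1; 0 0 -0.13 10 35 0 1; 0 0 -0.13 10 35 0 1; 0 0 -0.13 10 35 0 1"}}

```text
time: 12.3
ee_pos: [0.4538, 0.021, 0.1616]
orientation: [0.649, 1.47, -0.65]
contact_force: [1.4, 0.1, -0.7]
finger_gap: 0.0614
```

Call:
{"op": "jog_arm", "data": {"motion": "0 0 -0.13 10 35 0 1; 0 0 -0.13 10 35 0 1; 0 0 -0.13 10 35 0 1; 0 0 -0.13 10 20 0 1; 0 0 -0.13 3 5 0 1"}}

```text
time: 12.8
ee_pos: [0.4955, 0.1476, 0.1614]
orientation: [1.129, 1.26, -1.126]
contact_force: [0.3, -1.1, -1.2]
finger_gap: 0.0612
```

Call:
{"op": "jog_arm", "data": {"motion": "0 0 0 0 0 0 1; 0 0 0 0 0 0 1"}}

```text
time: 13.0
ee_pos: [0.4951, 0.1442, 0.161]
orientation: [1.123, 1.261, -1.124]
contact_force: [0.5, 0.2, -0.6]
finger_gap: 0.0611
```

```bash
python3 snap.py w8
```

```text
13.0 [0.4951 0.1442 0.161 ] jaw yaw -83.35 [ 0.    -0.001 -1.   ] [ 0.41  0.26 -0.88  1.81  0.22  1.17 -1.99] [ 0.5  0.2 -0.6]
```

View pics/w8.png

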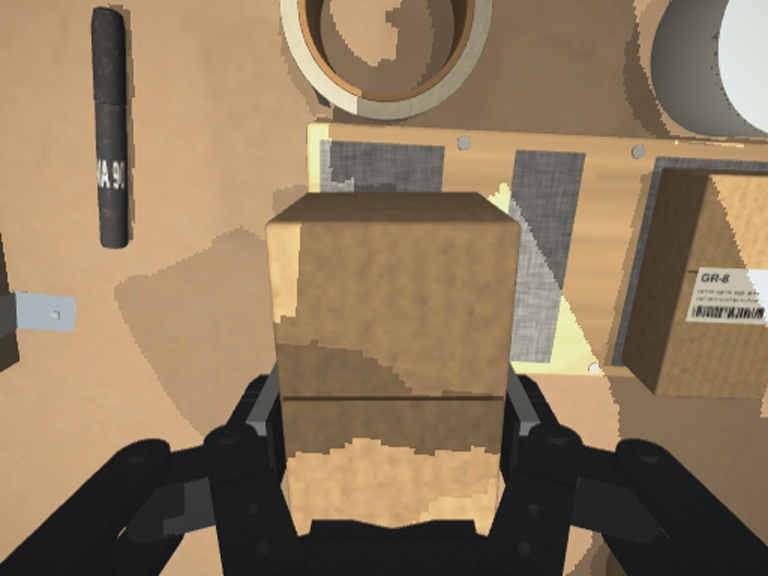

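Call:
{"op": "jog_arm", "data": {"motion": "0 0 -0.047 2.6 8.7 -20 1; 0 0 0 0 0 -40 1; 0 0 0 0 0 -32 1; 0 0 0 0 0 -13 1; 0 0 0 0 0 0 1"}}

```text
time: 13.55
ee_pos: [0.4969, 0.1525, 0.0548]
orientation: [1.159, 1.241, -1.163]
contact_force: [-1.0, -0.0, -0.4]
finger_gap: 0.0608
```

Call:
{"op": "jog_arm", "data": {"motion": "0 0 0 0 0 0 1; 0 0 0 0 0 0 1"}}

```text
time: 13.75
ee_pos: [0.4989, 0.1536, 0.0576]
orientation: [1.162, 1.238, -1.159]
contact_force: [0.7, 0.2, -1.3]
finger_gap: 0.0612
```

```bash
python3 st.py
```

```text
13.75 [0.4989 0.1536 0.0576] jaw yaw -86.25 [ 0.002  0.    -1.   ] [ 0.31  0.41 -0.81  1.89  0.36  0.99 -2.16] [ 0.7  0.2 -1.3] 0.06115903541909591
```

Call:
{"op": "jog_arm", "data": {"motion": "0 0 0.003 -1.2 -0.7 -8 1; 0 0 0 0 0 -6 1; 0 0 0 0 0 -1.5 1; 0 0 0 0 0 0 1; 0 0 0 0 0 0 1"}}

```text
time: 14.25
ee_pos: [0.497, 0.1525, 0.0422]
orientation: [1.157, 1.239, -1.159]
contact_force: [-11.8, -7.3, 30.8]
finger_gap: 0.0612
```

```bash
python3 st.py
```

```text
14.25 [0.497  0.1525 0.0422] jaw yaw -86.08 [ 0.001 -0.002 -1.   ] [ 0.3   0.43 -0.8   1.91  0.38  0.96 -2.18] [-11.8  -7.3  30.8] 0.06118520735699504
```

Call:
{"op": "jog_arm", "data": {"motion": "0 0 0 0 0 0.5 1; 0 0 0 0 0 0 1; 0 0 0 0 0 0 -0.6; 0 0 0 0 0 0 -1; 0 0 0 0 0 0 -1"}}

```text
time: 14.75
ee_pos: [0.4965, 0.1526, 0.0406]
orientation: [1.158, 1.241, -1.159]
contact_force: [-0.2, -0.1, -0.7]
finger_gap: 0.0854
```

Call:
{"op": "jog_arm", "data": {"motion": "0 0 0 0 0 20 -1; 0 0 0 0 0 40 -1; 0 0 0 0 0 45 -1; 0 0 0 -10 0 45 -1; 0 0 0 -10 -10 40 -1"}}

```text
time: 15.25
ee_pos: [0.4761, 0.1441, 0.2328]
orientation: [1.158, 1.242, -1.156]
contact_force: [1.2, -0.6, -0.3]
finger_gap: 0.0851
```

Call:
{"op": "jog_arm", "data": {"motion": "0 0 0 0 -30 0 -1; 0 0 0 0 -30 0 -1; 0 0 0 0 0 0 -1; 0 0 0 0 0 0 -1"}}

```text
time: 15.65
ee_pos: [0.4766, 0.0823, 0.2307]
orientation: [1.159, 1.24, -1.16]
contact_force: [-0.7, 0.1, -0.9]
finger_gap: 0.0857
```

```bash
python3 snap.py w9
```

```text
15.65 [0.4766 0.0823 0.2307] jaw yaw -86.16 [-0. -0. -1.] [ 0.57  0.09 -0.86  1.8   0.07  1.29 -1.82] [-0.7  0.1 -0.9]
```

View pics/w9.png

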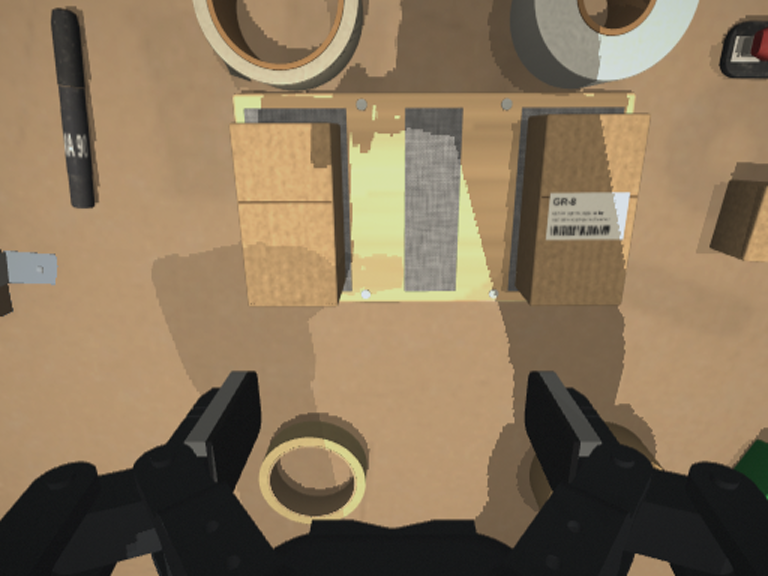

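```bash
python3 - <<'E'
from h import *
import pickle
o,im=pickle.load(open('pics/w9.pkl','rb'))
crop(im,145,50,110,165,3.6,'c13.png');crop(im,255,50,185,165,3.6,'c14.png')
E
```

```text
(no output)
```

View pics/c13.png

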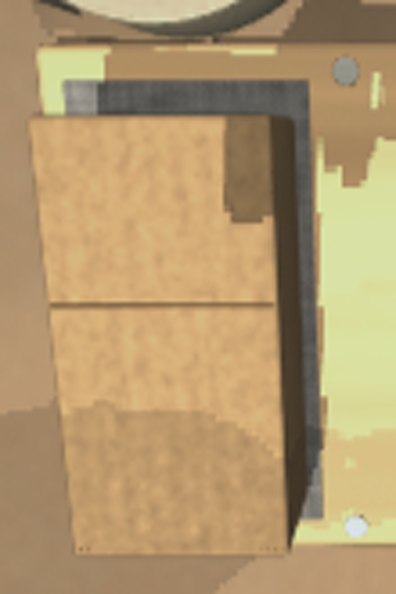

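View pics/c14.png

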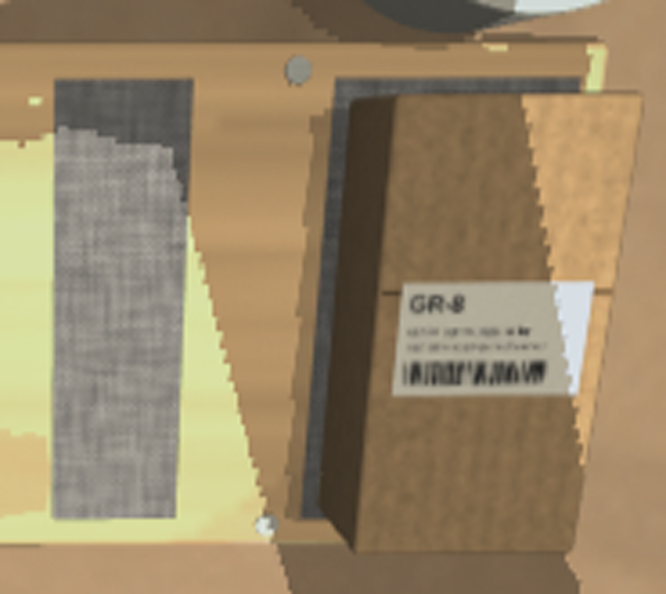

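```bash
cat >> fit.py <<'E'
def rel(n,Q,z,W,x):
    P=unproj(Q,z,*W); c,s=np.cos(x[2]),np.sin(x[2])
    d=P[:,:2]-x[:2]; L=np.c_[d[:,0]*c+d[:,1]*s,-d[:,0]*s+d[:,1]*c]*1e3; print(n,L.round(1).tolist(),L.mean(0).round(1)); return L
E
python3 - <<'E'
from fit import *
import pickle
o,im=pickle.load(open('pics/w9.pkl','rb'))
W=camT('wrist',o)
a=lambda q:src(q,145,50,3.6); b=lambda q:src(q,255,50,3.6)
m=[(70,137),(70,63),(-70,63)]; q=a([(64,80),(308,80),(323,520)])
m+=[(70,21),(70,-21),(-70,-21),(-70,21),(70,-63),(70,-137),(-70,-63)]; q+=b([(54,79),(194,79),(176,518),(52,518),(333,79),(581,79),(302,518)])
x=boardfit(list(zip(m,q)),W)
rel('tall',a([(30,116),(272,115),(290,553),(77,554)]),.068,W,x)
rel('tall base edge',a([(295,118),(303,500)]),.010,W,x)
rel('long',b([(395,95),(642,93),(573,551),(356,552)]),.055,W,x)
rel('long base edge',b([(350,99),(320,510)]),.010,W,x)
E
```

```text
board [0.5043 0.0534] 3.97
[[-0.5, 0.0], [0.4, -0.2], [0.2, 0.2], [-0.1, -0.1], [0.0, -0.2], [-0.1, 0.5], [-0.1, 0.7], [0.4, -0.3], [0.2, -0.5], [-0.7, 0.4]]
tall [[59.0, 128.6], [59.0, 67.4], [-59.4, 67.5], [-59.5, 128.5]] [-0.2 98. ]
tall base edge [[59.0, 67.7], [-62.6, 69.7]] [-1.8 68.7]
long [[63.8, -67.5], [64.1, -132.2], [-64.4, -133.6], [-64.5, -68.8]] [  -0.3 -100.5]
long base edge [[64.0, -68.2], [-66.6, -69.6]] [ -1.3 -68.9]
```

Call:
{"op": "jog_arm", "data": {"motion": "0 0 0.135 8 -20 5 -1; 0 0 0.135 10 -25 0 -1; 0 0 0.135 12 -25 0 -1; 0 0 0.135 12 -25 0 -1; 0 0 0.135 12 -25 0 -1"}}

```text
time: 16.2
ee_pos: [0.5312, -0.0368, 0.2356]
orientation: [0.641, 1.475, -0.64]
contact_force: [0.7, 0.9, -0.3]
finger_gap: 0.0855
```

Call:
{"op": "jog_arm", "data": {"motion": "0 0 0.135 12 -25 0 -1; 0 0 0.135 12 -25 0 -1; 0 0 0.135 12 -25 0 -1; 0 0 0.135 12 -25 -10 -1; 0 0 0.135 12 -25 -20 -1"}}

```text
time: 16.7
ee_pos: [0.5925, -0.1618, 0.2065]
orientation: [0.114, 1.565, -0.114]
contact_force: [0.6, -1.0, -1.2]
finger_gap: 0.0852
```

Call:
{"op": "jog_arm", "data": {"motion": "0 0 0.135 12 -25 -20 -1; 0 0 0.08 12 -20 -10 -1; 0 0 0 8 -5 0 -1; 0 0 0 0 0 0 -1; 0 0 0 0 0 0 -1"}}

```text
time: 17.2
ee_pos: [0.6233, -0.2099, 0.1767]
orientation: [-0.049, 1.569, 0.05]
contact_force: [-0.4, 0.3, -0.3]
finger_gap: 0.0855
```

```bash
python3 snap.py w10
```

```text
17.2 [ 0.6233 -0.2099  0.1767] jaw yaw 3.62 [ 0.001  0.001 -1.   ] [ 0.82  0.57 -0.81  1.41  0.41  1.33  0.06] [-0.4  0.3 -0.3]
```

View pics/w10.png

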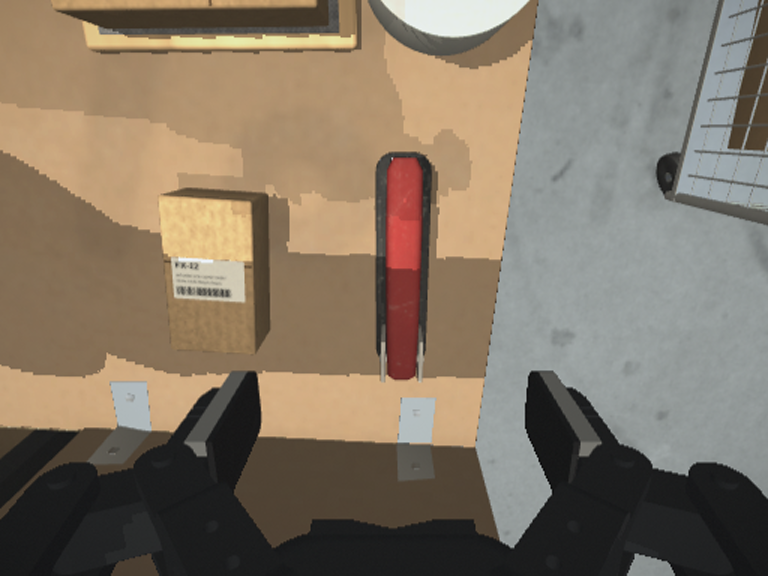

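```bash
python3 - <<'E'
from h import *
import pickle
o,im=pickle.load(open('pics/w10.pkl','rb'))
crop(im,235,95,70,165,3.6,'c15.png')
E
```

```text
(no output)
```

View pics/c15.png

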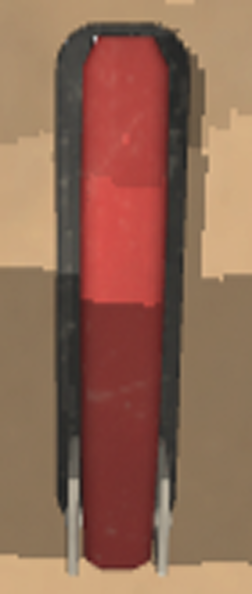

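```bash
python3 - <<'E'
from fit import *
import pickle
o,im=pickle.load(open('pics/w10.pkl','rb'))
W=camT('wrist',o)
a=lambda q:src(q,235,95,3.6)
show('base',a([(56,70),(189,70),(176,500),(56,500)]),.008,W)
show('arm',a([(83,60),(168,60),(155,550),(83,550)]),.044,W)
print(unproj(a([(122,25)]),.008,*W),unproj(a([(125,36),(118,568)]),.044,*W), unproj(a([(117,512)]),.0,*W))
E
```

```text
base [[0.6089, -0.1557], [0.6443, -0.1535], [0.6516, -0.28], [0.6154, -0.2822]] edges [ 35.4 126.8  36.3 126.7] c [ 0.63   -0.2178] yaw [3.6, -86.7, -176.5, 92.9]
arm [[0.6161, -0.15], [0.636, -0.1487], [0.6431, -0.2775], [0.6237, -0.2787]] edges [ 19.9 129.   19.5 128.9] c [ 0.6297 -0.2137] yaw [3.6, -86.8, -176.5, 93.4]
[[ 0.62565996 -0.14305085  0.008     ]] [[ 0.62555735 -0.14392614  0.044     ]
 [ 0.63350128 -0.28359407  0.044     ]] [[ 0.63447801 -0.28920415  0.        ]]
```

Call:
{"op": "jog_arm", "data": {"motion": "0 0 -0.005 6.7 -7.6 -35 -1; 0 0 0 0 0 -45 -1; 0 0 0 0 0 -40 -1; 0 0 0 0 0 -20 -1; 0 0 0 0 0 -10 -1"}}

```text
time: 17.75
ee_pos: [0.6284, -0.2186, 0.0246]
orientation: [-0.045, 1.572, 0.046]
contact_force: [-0.4, 0.1, 0.4]
finger_gap: 0.0856
```

Call:
{"op": "jog_arm", "data": {"motion": "0 0 0 0 0 0 -1; 0 0 0 0 0 0 -1"}}

```text
time: 17.95
ee_pos: [0.6303, -0.2197, 0.0277]
orientation: [-0.046, 1.568, 0.045]
contact_force: [0.8, -0.2, 0.9]
finger_gap: 0.0857
```

```bash
python3 st.py
```

```text
17.95 [ 0.6303 -0.2197  0.0277] jaw yaw 3.3 [ 0.002 -0.001 -1.   ] [ 0.78  0.73 -0.73  1.51  0.52  1.1  -0.  ] [ 0.8 -0.2  0.9] 0.08571235395932023
```

Call:
{"op": "jog_arm", "data": {"motion": "0 0 0 0 2 -3 -1; 0 0 0 0 0 0 1; 0 0 0 0 0 0 1; 0 0 0 0 0 0 1; 0 0 0 0 0 0 1"}}

```text
time: 18.45
ee_pos: [0.6294, -0.218, 0.023]
orientation: [-0.045, 1.57, 0.045]
contact_force: [-0.2, 0.5, -0.2]
finger_gap: 0.0279
```

Call:
{"op": "jog_arm", "data": {"motion": "0 0 0 0 0 0 1; 0 0 0 0 0 0 1; 0 0 0 0 0 0 1; 0 0 0 0 0 0 1"}}

```text
time: 18.85
ee_pos: [0.6295, -0.2181, 0.0231]
orientation: [-0.045, 1.57, 0.045]
contact_force: [-0.5, -0.5, 3.9]
finger_gap: 0.02
```

```bash
python3 st.py
```

```text
18.85 [ 0.6295 -0.2181  0.0231] jaw yaw 3.29 [ 0.001 -0.    -1.   ] [ 0.78  0.73 -0.73  1.52  0.52  1.1  -0.01] [-0.5 -0.5  3.9] 0.019952749019718538
```

Call:
{"op": "jog_arm", "data": {"motion": "0 0 0 0 0 20 1; 0 0 0 0 0 35 1; 0 0 0 0 0 40 1; 0 0 -0.08 -5 10 30 1; 0 0 -0.12 -8 15 20 1"}}

```text
time: 19.35
ee_pos: [0.6168, -0.1933, 0.1712]
orientation: [0.115, 1.565, -0.116]
contact_force: [0.5, 0.4, -2.5]
finger_gap: 0.02
```

Call:
{"op": "jog_arm", "data": {"motion": "0 0 -0.135 -12 25 0 1; 0 0 -0.135 -12 25 0 1; 0 0 -0.135 -12 25 0 1; 0 0 -0.135 -12 25 0 1; 0 0 -0.135 -12 25 0 1"}}

```text
time: 19.85
ee_pos: [0.5554, -0.0666, 0.1687]
orientation: [0.642, 1.474, -0.643]
contact_force: [0.6, 0.6, -1.8]
finger_gap: 0.02
```

Call:
{"op": "jog_arm", "data": {"motion": "0 0 -0.135 -12 25 0 1; 0 0 -0.135 -12 25 0 1; 0 0 -0.135 -12 25 0 1; 0 0 -0.135 -10 20 0 1; 0 0 -0.13 -5 15 0 1"}}

```text
time: 20.35
ee_pos: [0.5041, 0.044, 0.1687]
orientation: [1.15, 1.246, -1.15]
contact_force: [1.0, 0.6, -2.2]
finger_gap: 0.0197
```

Call:
{"op": "jog_arm", "data": {"motion": "0 0 0 0 0 0 1; 0 0 0 0 0 0 1"}}

```text
time: 20.55
ee_pos: [0.5053, 0.0419, 0.1684]
orientation: [1.144, 1.248, -1.145]
contact_force: [0.3, -0.9, -2.4]
finger_gap: 0.0195
```

```bash
python3 snap.py w11
```

```text
20.55 [0.5053 0.0419 0.1684] jaw yaw -84.99 [ 0.    -0.001 -1.   ] [ 0.5   0.2  -0.74  1.83  0.15  1.17 -1.77] [ 0.3 -0.9 -2.4]
```

View pics/w11.png

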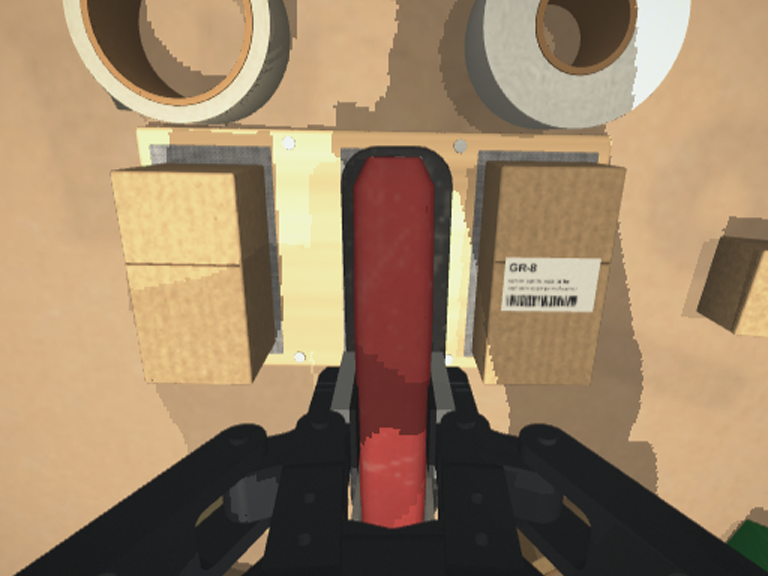

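```bash
python3 - <<'E'
from fit import *
import pickle
o,im=pickle.load(open('pics/w11.pkl','rb'))
W=camT('wrist',o)
a=lambda q:src(q,0,0,1.5)
z=o['ee_pos'][2]-.0231
T=toolT(o); 
for n,q,zz in (('tip',[(395,147)],z+.008),('base L/R',[(342,180),(452,180),(452,340),(346,340)],z+.008),('armLR',[(355,180),(435,180),(428,480),(360,480)],z+.044),('arm ends',[(395,156),(393,528)],z+.044)):
    P=unproj(a(q),zz,*W); print(n,((P-T[:3,3])@T[:3,:3]*1e3).round(1)[:,[1,2]].tolist())
E
```

```text
tip [[75.3, 1.5]]
base L/R [[65.2, -15.3], [65.2, 19.6], [9.5, 21.8], [9.5, -15.9]]
armLR [[68.8, -8.4], [68.8, 10.9], [-19.8, 11.3], [-19.7, -9.2]]
arm ends [[74.4, 1.3], [-38.2, 0.8]]
```

Call:
{"op": "jog_arm", "data": {"motion": "0 0 -0.019 -1.3 12.4 -10 1; 0 0 0 0 0 -40 1; 0 0 0 0 0 -40 1; 0 0 0 0 0 -25 1; 0 0 0 0 0 -8 1"}}

```text
time: 21.1
ee_pos: [0.5025, 0.0532, 0.0422]
orientation: [1.159, 1.243, -1.165]
contact_force: [0.5, 0.2, -2.0]
finger_gap: 0.0196
```

Call:
{"op": "jog_arm", "data": {"motion": "0 0 0 0 0 0 1; 0 0 0 0 0 0 1"}}

```text
time: 21.3
ee_pos: [0.5051, 0.0543, 0.0461]
orientation: [1.162, 1.238, -1.16]
contact_force: [-0.0, 0.2, -2.2]
finger_gap: 0.0201
```

```bash
python3 st.py
```

```text
21.3 [0.5051 0.0543 0.0461] jaw yaw -86.3 [ 0.001  0.    -1.   ] [ 0.42  0.37 -0.7   1.94  0.29  0.94 -1.93] [-0.   0.2 -2.2] 0.02013546272037915
```

Call:
{"op": "jog_arm", "data": {"motion": "0 0 0.004 -1 0 -7 1; 0 0 0 0 0 -4.5 1; 0 0 0 0 0 0 1; 0 0 0 0 0 0 1"}}

```text
time: 21.7
ee_pos: [0.503, 0.0545, 0.0335]
orientation: [1.158, 1.241, -1.159]
contact_force: [-0.3, -0.1, -3.5]
finger_gap: 0.0196
```

```bash
python3 st.py
```

```text
21.7 [0.503  0.0545 0.0335] jaw yaw -86.07 [-0. -0. -1.] [ 0.41  0.39 -0.69  1.95  0.31  0.91 -1.94] [-0.3 -0.1 -3.5] 0.01956656401212382
```

Call:
{"op": "jog_arm", "data": {"motion": "0 0 0 1 0 -0.7 1; 0 0 0 0 0 0 1; 0 0 0 0 0 0 -0.2; 0 0 0 0 0 0 -0.3; 0 0 0 0 0 0 -0.3"}}

```text
time: 22.2
ee_pos: [0.5043, 0.0545, 0.0328]
orientation: [1.159, 1.24, -1.158]
contact_force: [-0.7, 0.4, -0.2]
finger_gap: 0.0555
```

Call:
{"op": "jog_arm", "data": {"motion": "0 0 0 0 0 0 -0.3; 0 0 0 0 0 0 -0.3; 0 0 0 0 0 0 -0.3"}}

```text
time: 22.5
ee_pos: [0.5041, 0.0545, 0.0326]
orientation: [1.159, 1.241, -1.159]
contact_force: [-0.8, 0.4, 0.1]
finger_gap: 0.0554
```

Released. Lift straight up and look.

Call:
{"op": "jog_arm", "data": {"motion": "0 0 0 0 0 20 -0.3; 0 0 0 0 0 40 -0.3; 0 0 0 0 0 45 -1; 0 0 0 -10 0 45 -1; 0 0 0 -10 0 40 -1"}}

```text
time: 23.0
ee_pos: [0.4838, 0.0548, 0.2248]
orientation: [1.159, 1.241, -1.158]
contact_force: [0.6, -1.0, 0.6]
finger_gap: 0.0856
```

Call:
{"op": "jog_arm", "data": {"motion": "0 0 0 0 0 0 -1; 0 0 0 0 0 0 -1; 0 0 0 0 0 0 -1"}}

```text
time: 23.3
ee_pos: [0.4836, 0.0542, 0.2215]
orientation: [1.158, 1.242, -1.16]
contact_force: [0.0, 1.3, 0.5]
finger_gap: 0.0856
```

```bash
python3 snap.py w12;  python3 - <<'E'
from h import *
import pickle
o,im=pickle.load(open('pics/w12.pkl','rb'))
crop(im,130,40,280,180,2.8,'c16.png')
E
```

```text
23.3 [0.4836 0.0542 0.2215] jaw yaw -86.09 [-0.002 -0.    -1.   ] [ 0.53  0.1  -0.77  1.81  0.07  1.27 -1.76] [0.  1.3 0.5]
```

View pics/c16.png

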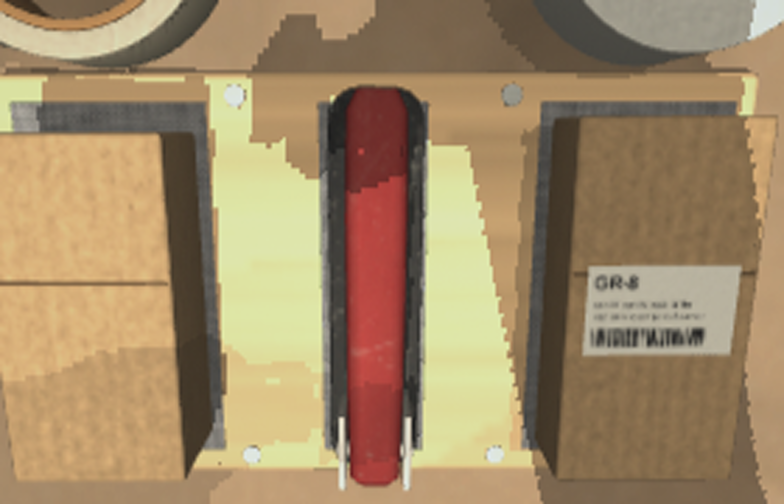

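```bash
python3 - <<'E'
from fit import *
import pickle
o,im=pickle.load(open('pics/w12.pkl','rb'))
W=camT('wrist',o)
a=lambda q:src(q,130,40,2.8)
m=[(70,21),(70,-21),(-70,-21),(-70,21),(70,63),(-70,63),(70,-63),(-70,-63)]
q=a([(319,102),(429,102),(424,449),(325,449),(207,102),(225,449),(540,102),(523,449)])
x=boardfit(list(zip(m,q)),W)
rel('tip',a([(376,84)]),.018,W,x)
rel('arm ends',a([(376,88),(375,486)]),.054,W,x)
rel('arm',a([(347,120),(406,120),(404,470),(351,470)]),.054,W,x)
rel('base',a([(329,130),(424,130),(421,400),(331,400)]),.018,W,x)
rel('long',a([(579,118),(777,115),(737,478),(557,480)]),.055,W,x)
rel('tall',a([(161,132),(186,479)]),.068,W,x)
E
```

```text
board [0.5044 0.0529] 3.99
[[-0.3, -0.2], [0.3, -0.3], [-0.3, 0.3], [-0.0, 0.4], [-0.2, -0.1], [0.6, 0.5], [0.5, -0.4], [-0.5, 0.2]]
tip [[75.7, -0.7]] [75.7 -0.7]
arm ends [[72.8, -0.4], [-68.0, -0.1]] [ 2.4 -0.3]
arm [[62.9, 9.2], [62.8, -10.3], [-61.6, -11.0], [-61.5, 8.9]] [ 0.7 -0.8]
base [[59.8, 16.7], [59.7, -18.5], [-45.2, -19.2], [-45.1, 17.7]] [ 7.3 -0.8]
long [[63.3, -67.2], [64.1, -132.3], [-64.7, -136.1], [-65.3, -68.5]] [  -0.6 -101.1]
tall [[59.3, 67.7], [-59.2, 68.0]] [ 0.  67.9]
```

Call:
{"op": "jog_arm", "data": {"motion": "0 0 0.13 2 -20 0 -1; 0 0 0.13 2 -25 0 -1; 0 0 0.13 2 -25 0 -1; 0 0 0.13 2 -25 0 -1; 0 0 0.13 2 -25 0 -1"}}

```text
time: 23.85
ee_pos: [0.4936, -0.0664, 0.2212]
orientation: [0.661, 1.47, -0.662]
contact_force: [0.7, 0.2, 0.3]
finger_gap: 0.0856
```

Call:
{"op": "jog_arm", "data": {"motion": "0 0 0.13 2 -25 0 -1; 0 0 0.13 2 -25 0 -1; 0 0 0.13 2 -25 0 -1; 0 0 0.13 2 -25 -10 -1; 0 0 0.13 2 -25 -20 -1"}}

```text
time: 24.35
ee_pos: [0.5044, -0.1916, 0.192]
orientation: [0.155, 1.565, -0.155]
contact_force: [-0.3, -0.6, -0.6]
finger_gap: 0.0856
```

Call:
{"op": "jog_arm", "data": {"motion": "0 0 0.13 2 -20 -20 -1; 0 0 0.09 2 -12 -20 -1; 0 0 0 0 0 0 -1; 0 0 0 0 0 0 -1; 0 0 0 0 0 0 -1"}}

```text
time: 24.85
ee_pos: [0.5086, -0.2214, 0.1534]
orientation: [-0.013, 1.57, 0.013]
contact_force: [-0.2, 0.0, 0.6]
finger_gap: 0.0848
```

```bash
python3 snap.py w13
```

```text
24.85 [ 0.5086 -0.2214  0.1534] jaw yaw 0.97 [ 0.001 -0.    -1.   ] [ 0.89  0.31 -0.66  1.73  0.21  1.17  0.19] [-0.2  0.   0.6]
```

View pics/w13.png

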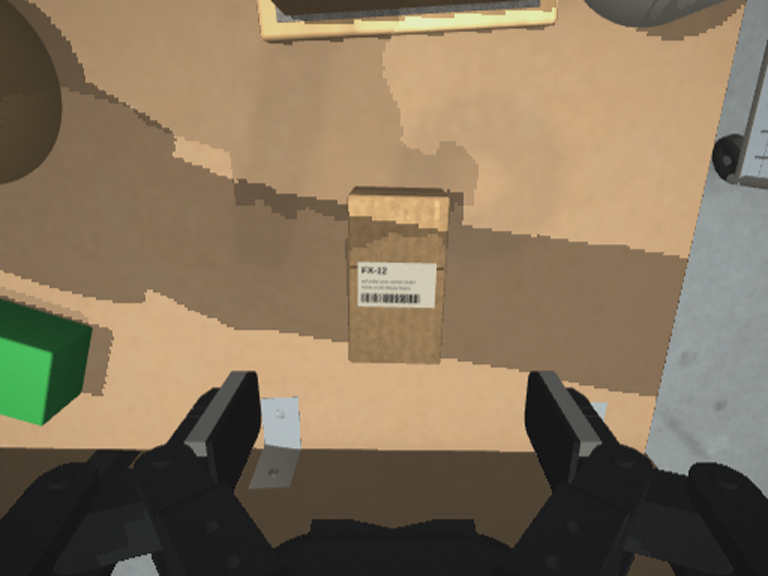

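```bash
python3 - <<'E'
from fit import *
import pickle
o,im=pickle.load(open('pics/w13.pkl','rb'))
W=camT('wrist',o)
show('small',src([(349,195),(449,195),(440,363),(350,362)],0,0,1.5),.040,W)
E
```

```text
small [[0.4845, -0.1746], [0.5376, -0.1737], [0.5376, -0.2734], [0.4837, -0.2736]] edges [53.1 99.7 53.9 99. ] c [ 0.5109 -0.2238] yaw [0.9, -90.0, -179.8, 89.6]
```

Call:
{"op": "jog_arm", "data": {"motion": "0 0 -0.013 1.5 -2.4 -30 -1; 0 0 0 0 0 -45 -1; 0 0 0 0 0 -33 -1; 0 0 0 0 0 -15 -1; 0 0 0 0 0 -6 -1"}}

```text
time: 25.4
ee_pos: [0.5095, -0.2243, 0.0232]
orientation: [-0.004, 1.571, 0.004]
contact_force: [-0.2, -0.1, 0.3]
finger_gap: 0.0854
```

Call:
{"op": "jog_arm", "data": {"motion": "0 0 0 0 0 0 -1; 0 0 0 0 0 0 -1"}}

```text
time: 25.6
ee_pos: [0.5107, -0.2253, 0.0254]
orientation: [-0.005, 1.568, 0.002]
contact_force: [-0.1, -0.7, -0.1]
finger_gap: 0.0851
```

```bash
python3 st.py
```

```text
25.6 [ 0.5107 -0.2253  0.0254] jaw yaw 0.26 [ 0.002 -0.001 -1.   ] [ 0.83  0.48 -0.6   1.83  0.33  0.94  0.09] [-0.1 -0.7 -0.1] 0.0851288789334837
```

Call:
{"op": "jog_arm", "data": {"motion": "0 0 0 -1 1 -4.5 -1; 0 0 0 0 0 0 -1; 0 0 0 0 0 0 1; 0 0 0 0 0 0 1; 0 0 0 0 0 0 1"}}

```text
time: 26.1
ee_pos: [0.509, -0.2241, 0.0198]
orientation: [-0.004, 1.57, 0.003]
contact_force: [-0.6, -0.0, 5.3]
finger_gap: 0.0538
```

Call:
{"op": "jog_arm", "data": {"motion": "0 0 0 0 0 0 1; 0 0 0 0 0 0 1; 0 0 0 0 0 0 1"}}

```text
time: 26.4
ee_pos: [0.509, -0.2241, 0.0198]
orientation: [-0.004, 1.57, 0.003]
contact_force: [-0.5, 0.3, 6.4]
finger_gap: 0.0538
```

```bash
python3 st.py
```

```text
26.4 [ 0.509  -0.2241  0.0198] jaw yaw 0.26 [ 0.001 -0.001 -1.   ] [ 0.83  0.48 -0.6   1.83  0.34  0.93  0.09] [-0.5  0.3  6.4] 0.0537903746579647
```

Call:
{"op": "jog_arm", "data": {"motion": "0 0 0 0 0 25 1; 0 0 0 0 0 40 1; 0 0 0 0 0 45 1; 0 0 -0.1 0 8 40 1; 0 0 -0.13 0 12 30 1"}}

```text
time: 26.9
ee_pos: [0.5087, -0.2044, 0.2016]
orientation: [0.18, 1.561, -0.182]
contact_force: [0.8, -0.6, -0.8]
finger_gap: 0.0543
```

Call:
{"op": "jog_arm", "data": {"motion": "0 0 -0.13 0 16 0 1; 0 0 -0.13 0 16 0 1; 0 0 -0.13 0 16 0 1; 0 0 -0.13 0 16 0 1; 0 0 -0.13 0 16 0 1"}}

```text
time: 27.4
ee_pos: [0.5082, -0.1232, 0.1989]
orientation: [0.687, 1.46, -0.688]
contact_force: [-0.3, 0.7, -1.2]
finger_gap: 0.054
```

Call:
{"op": "jog_arm", "data": {"motion": "0 0 -0.13 0 16 0 1; 0 0 -0.13 0 16 0 1; 0 0 -0.13 0 16 0 1; 0 0 -0.13 0 16 0 1; 0 0 -0.12 0 12 0 1"}}

```text
time: 27.9
ee_pos: [0.5083, -0.0468, 0.199]
orientation: [1.171, 1.233, -1.172]
contact_force: [-0.3, -0.4, -1.4]
finger_gap: 0.054
```

Call:
{"op": "jog_arm", "data": {"motion": "0 0 0 0 0 0 1; 0 0 0 0 0 0 1"}}

```text
time: 28.1
ee_pos: [0.5084, -0.0483, 0.199]
orientation: [1.165, 1.237, -1.166]
contact_force: [0.4, -1.0, -1.0]
finger_gap: 0.0541
```

```bash
python3 snap.py w14
```

```text
28.1 [ 0.5084 -0.0483  0.199 ] jaw yaw -86.6 [-0.001 -0.    -1.   ] [ 0.58  0.16 -0.63  1.79  0.1   1.23 -1.58] [ 0.4 -1.  -1. ]
```

View pics/w14.png

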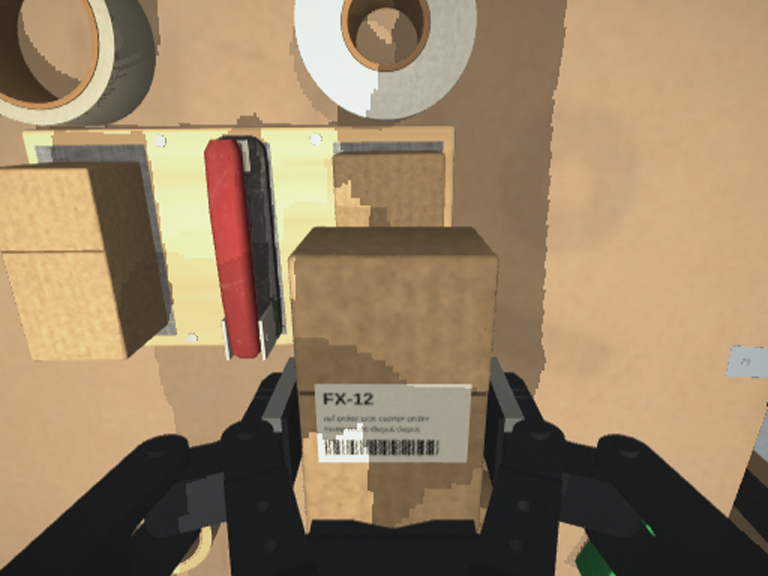

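Call:
{"op": "jog_arm", "data": {"motion": "0 0 0.009 2.2 1.8 -20 1; 0 0 0 0 0 -40 1; 0 0 0 0 0 -32 1; 0 0 0 0 0 -14 1; 0 0 0 0 0 0 1"}}

```text
time: 28.65
ee_pos: [0.5096, -0.0467, 0.0916]
orientation: [1.16, 1.242, -1.163]
contact_force: [-1.2, -0.2, -0.0]
finger_gap: 0.0543
```

Call:
{"op": "jog_arm", "data": {"motion": "0 0 0 0 0 0 1; 0 0 0 0 0 0 1"}}

```text
time: 28.85
ee_pos: [0.5119, -0.0463, 0.0948]
orientation: [1.162, 1.237, -1.16]
contact_force: [0.4, 0.5, -0.1]
finger_gap: 0.0542
```

```bash
python3 st.py
```

```text
28.85 [ 0.5119 -0.0463  0.0948] jaw yaw -86.29 [ 0.002 -0.001 -1.   ] [ 0.55  0.28 -0.61  1.89  0.19  1.02 -1.65] [ 0.4  0.5 -0.1] 0.05416863691273168
```

Call:
{"op": "jog_arm", "data": {"motion": "0 0 0.003 -0.9 0 -12 1; 0 0 0 0 0 -6 1; 0 0 0 0 0 -1 1; 0 0 0 0 0 0 1; 0 0 0 0 0 0 1"}}

```text
time: 29.35
ee_pos: [0.5098, -0.0463, 0.0747]
orientation: [1.159, 1.24, -1.16]
contact_force: [-5.9, -0.6, 11.1]
finger_gap: 0.0539
```

```bash
python3 st.py
```

```text
29.35 [ 0.5098 -0.0463  0.0747] jaw yaw -86.14 [-0.    -0.001 -1.   ] [ 0.54  0.31 -0.61  1.91  0.21  0.98 -1.67] [-5.9 -0.6 11.1] 0.05394909814308588
```

Call:
{"op": "jog_arm", "data": {"motion": "0 0 0 0 0 0.4 1; 0 0 0 0 0 0 1; 0 0 0 0 0 0 -0.5; 0 0 0 0 0 0 -0.7; 0 0 0 0 0 0 -0.7"}}

```text
time: 29.85
ee_pos: [0.5098, -0.0461, 0.0743]
orientation: [1.159, 1.241, -1.159]
contact_force: [-0.2, -0.3, 0.4]
finger_gap: 0.0726
```

Call:
{"op": "jog_arm", "data": {"motion": "0 0 0 0 0 0 -0.7; 0 0 0 0 0 20 -0.7; 0 0 0 0 0 40 -1; 0 0 0 0 0 45 -1; 0 0 0 -15 10 40 -1"}}

```text
time: 30.35
ee_pos: [0.4955, -0.037, 0.2215]
orientation: [1.161, 1.239, -1.16]
contact_force: [-0.0, -0.2, 0.0]
finger_gap: 0.0855
```

Call:
{"op": "jog_arm", "data": {"motion": "0 0 0 -20 20 30 -1; 0 0 0 -10 30 20 -1; 0 0 0 0 30 0 -1; 0 0 0 0 0 0 -1; 0 0 0 0 0 0 -1"}}

```text
time: 30.85
ee_pos: [0.4647, 0.044, 0.2694]
orientation: [1.158, 1.241, -1.159]
contact_force: [0.2, -0.8, -0.3]
finger_gap: 0.0854
```

```bash
python3 snap.py w15;  python3 - <<'E'
from h import *
import pickle
o,im=pickle.load(open('pics/w15.pkl','rb'))
crop(im,130,20,280,200,2.8,'c17.png')
for n in ('scene','side'):
    crop(read_camera(n),100,100,240,180,3.3,n+'f.png')
E
```

```text
30.85 [0.4647 0.044  0.2694] jaw yaw -86.06 [-0.    -0.001 -1.   ] [ 0.54  0.   -0.72  1.78  0.    1.36 -1.68] [ 0.2 -0.8 -0.3]
```

View pics/w15.png

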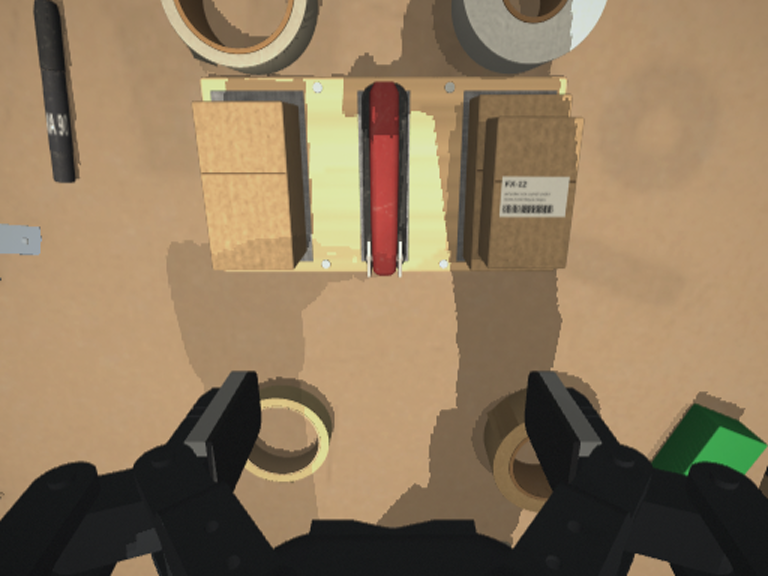

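View pics/c17.png

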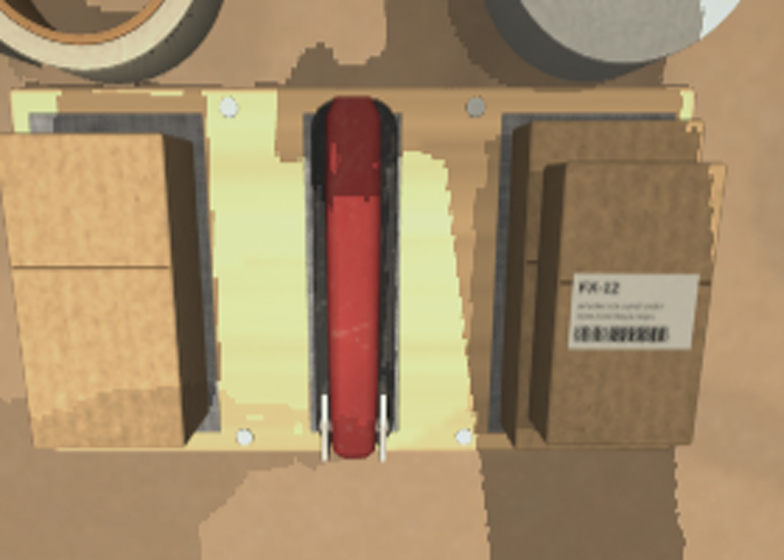

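View pics/sidef.png

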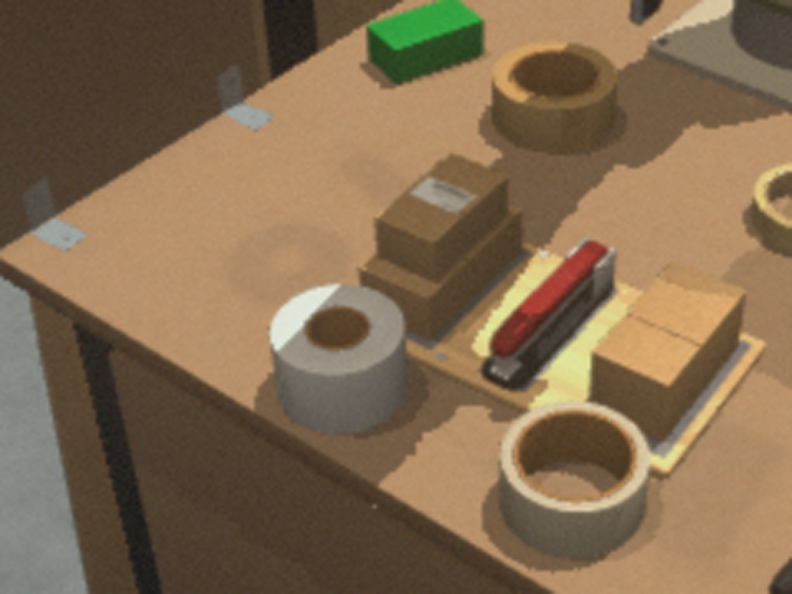

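```bash
python3 - <<'E'
from fit import *
import pickle
o,im=pickle.load(open('pics/w15.pkl','rb'))
W=camT('wrist',o)
a=lambda q:src(q,130,20,2.8)
m=[(70,21),(70,-21),(-70,-21),(-70,21),(70,63),(-70,63),(70,-63),(-70,-63),(70,137)]
q=a([(303,113),(402,113),(398,431),(308,431),(204,114),(220,432),(503,113),(488,431),(29,114)])
x=boardfit(list(zip(m,q)),W)
rel('long',a([(530,122),(703,120),(516,445)]),.055,W,x)
rel('small',a([(566,165),(727,163),(691,443),(548,444)]),.095,W,x)
rel('tall',a([(1,133),(162,133),(183,445),(33,445)]),.068,W,x)
rel('stapler arm',a([(330,120),(381,120),(377,440),(333,440)]),.054,W,x)
rel('stapler tip',a([(353,97)]),.018,W,x)
rel('long base edge',a([(513,124),(503,430)]),.010,W,x)
E
```

```text
board [0.5045 0.0529] 3.87
[[-0.0, -0.1], [0.1, -0.1], [0.2, 0.5], [0.7, 0.5], [-0.2, -0.5], [0.4, 0.2], [-0.4, -0.1], [-0.2, 0.5], [-0.4, -0.5]]
long [[63.4, -67.3], [64.1, -132.1], [-62.9, -68.8]] [ 21.5 -89.4]
small [[47.2, -73.2], [47.9, -127.4], [-50.3, -126.8], [-50.7, -73.6]] [  -1.5 -100.3]
tall [[58.7, 126.5], [58.7, 68.1], [-59.1, 68.4], [-59.1, 129.2]] [-0.2 98.1]
stapler arm [[64.1, 7.8], [64.1, -11.4], [-61.0, -10.3], [-61.0, 8.2]] [ 1.5 -1.4]
stapler tip [[75.4, -0.3]] [75.4 -0.3]
long base edge [[65.6, -67.9], [-68.8, -70.3]] [ -1.6 -69.1]
```

```bash
python3 -c "
from workcell import *
print(sign_off())"
```

```text
the job is handed in; nothing more can be done
None
```

I set out the whole order in the order asked and handed the job in at about 31 s. The long low carton is in front of the label roll, the tall carton in front of the tape roll, and the stapler on the narrow pad. The small carton sits on the long one, lying the same way. I never touched the marker, the green box or the other rolls.

Last wrist-camera checks, with offsets measured against the pads (camera good to about 1–2 mm):

| Item | Offset from centre |
|---|---|
| Long carton | about 1 mm |
| Tall carton | about 2 mm sideways, towards the stapler |
| Stapler | about 1 mm |
| Small carton on the long one | about 1–1.5 mm front to back |

- **Pose:** all four are square to the board within about 1° and upright. The side view agrees. The gripper is open and clear of everything.
- **Disagreement:** the scene and side cameras differed from each other by 6–8 mm at the start, so I worked from the wrist camera. It showed a sideways bias of about 1 mm, which probably explains part of the tall carton's offset.
- **Force:** setting the tall carton down gave about 34 N at the wrist, and I eased up before releasing.

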